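Pack a specimen into its carrier

TASK

Pack the specimen for the laboratory run: first get the carrier ready by standing the empty canister in its round well and laying the ice brick flat in the shallow recess beside it. Then stand the tall slim specimen bottle in the canister, close the canister with its cap, and finally put the lid on the carrier so that it sits fully down all round. Keep the specimen upright and never let it drop, and leave the other bottles, pots and jars on the desk where they are.

Things in the scene. Friction and masses are not known exactly. Their poses are not given: they have to be found in the camera images.
- carrier: Fixed base of the specimen carrier: off-white box 134 (x) x 246 (y) mm. Origin: centre of underside, z up. A ledge 15 mm wide at z 56 runs round a dark foam insert (104 x 216 mm, top at z 66). In the insert: round well, 72 mm wide, centre x 0, y -62, floor z 20; shallow recess 68 (x) x 100 (y) mm, centre x 0, y +42, floor z 54.
- carrier_lid: Carrier lid, open side down: off-white shell 134 (x) x 246 (y) x 86 mm high, inside 114 x 226 x 76; 0.3 kg. Origin: centre of underside, z up. Black bar handle over its top along y: 16 mm wide, 120 long, z 102 to 118, 16 mm gap below. In place its lower edge rests on the ledge, origin 56 mm above the carrier's, 5 mm play; fits either way round.
- canister: Empty canister: white open cup, upright, thick wall; 58 mm across, 46 mm inside, 72 mm high, floor 4 mm, 90 g. Origin: centre of underside, z up. In the well its rim stands 92 mm above the desk, 26 mm above the insert.
- canister_cap: Cap of the canister, grey, open side down. Ribbed skirt 71 mm across (inside 65), 15 mm high; above it a round dome 56 mm across (inside 50) up to z 46: grip the dome. Origin: centre of underside, z up. Slips loosely over the canister's rim, no thread, until a shoulder 12 mm up rests on the rim: origin then 60 mm above the canister's. The specimen's top fits inside. 50 g.
- specimen: The specimen: tall slim capped bottle, upright; pale body 28 mm across with paper label, white cap 31 mm across, 20 mm high; 95 mm high in all, 45 g. Origin: centre of underside, z up. Standing on the canister's floor, its top is 27 mm above the canister's rim.
- ice_brick: Ice brick: pale rigid plastic block 58 (x) x 90 (y) x 28 mm high, 140 g, lying flat. Origin: centre of underside, z up. Lies in the recess with its y along the carrier's y (either way round), origin 54 mm above the carrier's, standing 16 mm out of the insert.
- wide_pot: Bystander: squat white capped sample pot, 66 mm across, 56 mm high. Origin: centre of underside, z up. 
- dropper_bottle: Bystander: brown glass bottle with black rubber dropper, 42 mm across, 112 mm high. Origin: centre of underside, z up. 
- gallipot: Bystander: small open steel cup, 66 mm across at the rim, 36 mm high. Origin: centre of underside, z up. 
- stain_jar: Bystander: square glass staining jar with a round metal lid, 54 mm across at the foot, 82 mm high. Origin: centre of underside, z up. 
There are look-alikes about, which are no part of the job. What is shaped like the canister_cap but blue or red is not meant.

How it is judged:
By the outcome, as a careful person would: the job done as asked, in the order asked, and still so for the second after the job is handed in, with the robot touching nothing.
It also fails if it takes over 136 s, if anything falls off the work surface, if the arm or the gripper's body presses on something with over 40 N, if the wrist force passes 120 N, or if a joint passes its speed limit or range.

ROBOT

A 6-joint arm with a two-finger parallel gripper is mounted at the origin on the work surface. World frame = base frame: x ahead of the robot, y to its left, z up, the work surface at z = 0. Lengths are in m, angles in rad, forces in N, time in s.
With the tool pointing down it reaches from about 0.375 to 0.925 m from the base axis. Payload 5.7 kg.
Tool frame: the origin (TCP) lies at the very end of the fingers, on their centre line; the grasp point (between the pads) lies 19 mm behind it; z points along the fingers, y is the direction in which the jaws open and shut (so a half turn about z gives the same grasp; the last joint's range is limited). The gripper opens to 85 mm and grips with 20 to 120 N. Pads are 22 mm wide; open, the fingers measure 114 mm over their backs; the gripper's body (76 mm by 85 mm) begins 54 mm behind the grasp point. The pads swing forward as they close: fully open they stand 13 mm farther back than shut.
Start: joints at [-1.289, 0.359, 1.51, -0, 1.272, -0.115], TCP at [0.232, -0.553, 0.231] pointing down, gripper open.
Joint ranges: [-2.97, 2.97], [-1.01, 2.36], [0.21, 2.38], [-0.96, 4.11], [0.2, 2.71], [-2.98, 2.98]. Speed limits (rad/s): [2.39, 2.39, 3.14, 3.14, 3.14, 3.14].

INTERFACE

Orientations are given as a unit quaternion [w, x, y, z].
In Python, from plant import readout, camera, camera_info, job gives the robot as it stands.
- The arm moves only by the tool carry_out, never from a script. Its argument "steps" is a list of rows, each an object of numbers: "gripper": the closure, from 0 (fully open) to 1 (shut); "dx", "dy", "dz": the shift along the tool's x, y, z in m; "turn": the turn about the tool's z in rad. A call has exactly 5 rows; each row is the pose to reach, as a shift and turn from the pose measured when the call began, along the tool's axes at that moment; what a row does not reach only later rows make up. A row lasts 1/12 s, in which the tool goes at most 41.7 mm and 7.16 degrees, less where a joint would pass 70% of its speed; a pose out of reach is approached as far as the arm can. A call with a gripper value outside its range is refused whole. The fingers move at their own pace and stop on an object; "squeeze" is the grip in N (left out, the last holds). Time passes only in rows, so rows that repeat a pose let the fingers close, or fill a call up. It gives the time, the measured TCP pose, the force and the opening at its end, in the units of the state.
- readout.get_state(): the state, without advancing time (a new reading comes with each control period).
- camera(name): name is "side" or "top"; returns the picture (400x640x3 uint8, red, green, blue); there is no depth.
- camera_info(name): a dict with "vfov" (degrees; the focal length in pixels is half the picture's height over the tangent of half this angle, whatever the lens; pixels are square), "cx", "cy" (the principal point, pixels), "eye" and "attitude" of the camera in the world. Camera axes: x right, y up, looking along -z (the intrinsics and any distortion apply to the point x, -y, -z); pixel columns grow to the right and rows downward; lengths in m; the calibration is good to about 2 mm. A picture is of the moment at which its call begins. camera_info takes no time and is no camera call.
- job.job_done(): hands the job in, once; it reports no verdict.
The state is a dict: "time_s": time; "joint_positions": joint angles; "dq": joint speeds; "joint_efforts": joint torques, N m; "tcp_pos": TCP position; "tcp_rot": TCP orientation; "ft_force": force on the tool from outside, world axes, zero at the start; "torque": the same for the moment, N m; "grip_width": finger opening in m.
Only numpy, scipy, OpenCV 4.12 (cv2) and the standard library are available. Lean on these libraries where they do the work, as an engineer would, in place of code of your own. Each camera call takes 0.05 s, during which the arm holds its last target. There are 200 camera calls.

## Working session

There is one attempt and no reset: what is moved stays moved. The work goes in short steps, Python scripts to look and compute and a tool call to move; the robot and the scene stay as the last step left them, time stands still between calls to the robot, and variables do not carry over. Pictures are saved under pics/ and viewed, about 12 in all and at most 16, crops included, and the job is handed in when it is done.

Besides the shell and the picture viewer there is one more tool, called after "Request:" by a JSON object that holds its "op" and its "data". carry_out: Moves the arm, as the interface text tells. Its arguments: {"type":"object","properties":{"steps":{"type":"array","items":{"type":"object","properties":{"gripper":{"type":"number"},"dx":{"type":"number"},"dy":{"type":"number"},"dz":{"type":"number"},"turn":{"type":"number"}}}},"squeeze":{"type":"number"}},"required":["steps"]}

```bash
mkdir -p pics; ls; python3 - <<'E'
from plant import readout,camera,camera_info
import cv2
print(readout.get_state())
for n in ("side","top"):
    print(n,camera_info(n)); cv2.imwrite(f"pics/{n}0.png",camera(n)[:,:,::-1])
E
```

```text
pics
{'time_s': 0.0, 'joint_positions': array([-1.28910592e+00,  3.59506930e-01,  1.51146952e+00, -3.18530555e-05,
        1.27250523e+00, -1.15085222e-01]), 'dq': array([ 0.00098608, -0.00237923,  0.00110121, -0.00011811, -0.00035238,
        0.00192427]), 'joint_efforts': array([-1.47863877e-03, -5.27625597e+01, -2.78619558e+01, -3.66415852e-04,
        1.32415682e-02,  1.85989285e-05]), 'tcp_pos': array([ 0.23166128, -0.5527097 ,  0.23043834]), 'tcp_rot': array([-9.39967217e-04,  9.80384233e-01,  1.97093538e-01, -9.37550725e-05]), 'ft_force': array([-0.22942566, -0.04226474,  0.22529202]), 'torque': array([-0.03129329, -0.02885588, -0.00753413]), 'grip_width': 0.08556756277044288}
side {'vfov': 44.058649159513855, 'cx': 317.6304926628963, 'cy': 200.19113590256217, 'eye': array([0.28991408, 1.06340572, 0.82698881]), 'attitude': array([-0.10981753, -0.06128092,  0.45508616,  0.88152217])}
top {'vfov': 42.88306853192791, 'cx': 318.63286953864383, 'cy': 200.7524228819491, 'eye': array([0.34102179, 0.0091923 , 1.22313257]), 'attitude': array([-0.6981832 , -0.06811415,  0.06417643,  0.70977607])}
```

```bash
python3 - <<'E'
import cv2
for n in ("side","top"):
    cv2.imwrite(f"pics/{n}0b.png",cv2.resize(cv2.imread(f"pics/{n}0.png"),(800,500),interpolation=cv2.INTER_CUBIC))
E
```

```text
(no output)
```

View pics/side0b.png

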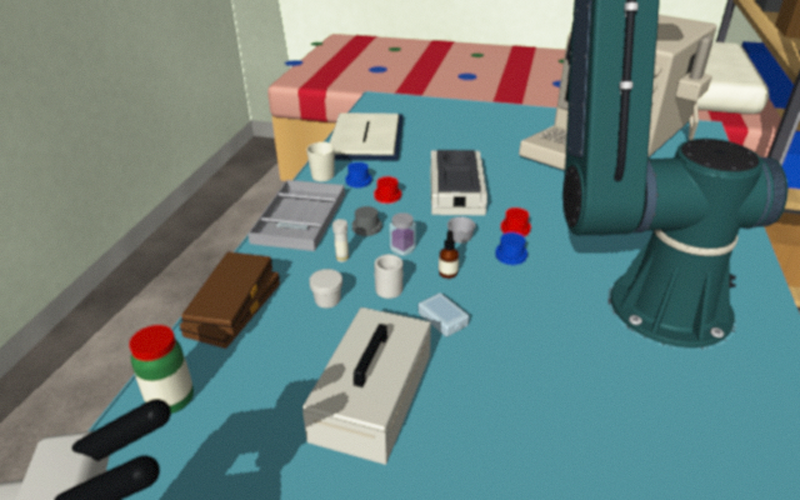

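View pics/top0b.png

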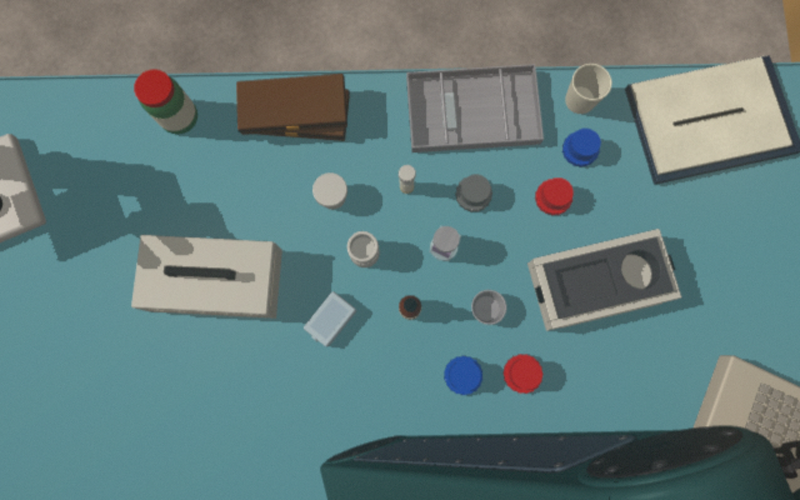

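The side view shows the canister at (389,275), the specimen at (341,240), the grey cap at (367,220), the lid at (370,380), the brick at (443,313) and the carrier at (458,182), in 800-px coordinates. The top view shows the same things: canister (363,248), specimen (407,178), cap (475,191), lid (205,277), brick (330,319), carrier (605,280). I'll enlarge crops next.

```bash
cat > h.py <<'E'
import numpy as np, cv2
from scipy.spatial.transform import Rotation as R
from plant import readout,camera,camera_info
def cam(n):
    i=camera_info(n); q=i["attitude"]; return i,R.from_quat(np.roll(q,-1)).as_matrix(),200/np.tan(np.radians(i["vfov"]/2))
def ray(n,u,v):
    i,M,f=cam(n); return i["eye"],M@np.array([(u-i["cx"])/f,-(v-i["cy"])/f,-1])
def atz(n,u,v,z):
    e,d=ray(n,u,v); return e+d*(z-e[2])/d[2]
def proj(n,P):
    i,M,f=cam(n); c=(np.atleast_2d(P)-i["eye"])@M; return np.c_[i["cx"]+f*c[:,0]/-c[:,2], i["cy"]-f*c[:,1]/-c[:,2]]
def tri(a,b):  # a: top px, b: side px -> point, gap
    (e1,d1),(e2,d2)=ray("top",*a),ray("side",*b); s=np.linalg.lstsq(np.c_[d1,-d2],e2-e1,rcond=None)[0]
    p,q=e1+s[0]*d1,e2+s[1]*d2; return (p+q)/2,np.linalg.norm(p-q)
def crop(img,x,y,w,h,s,out):
    cv2.imwrite(out,cv2.resize(img[y:y+h,x:x+w],None,fx=s,fy=s,interpolation=cv2.INTER_CUBIC))
def circ(c,r,z): t=np.linspace(0,2*np.pi,40); return np.c_[c[0]+r*np.cos(t),c[1]+r*np.sin(t),0*t+z]
def rect(c,yaw,a,b,z):
    k=np.array([[1,1],[-1,1],[-1,-1],[1,-1],[1,1]])/2*[a,b]; C,S=np.cos(yaw),np.sin(yaw)
    return np.c_[k@np.array([[C,S],[-S,C]])+c,[z]*5]
E
python3 - <<'E'
from h import *
t=cv2.imread("pics/top0.png");s=cv2.imread("pics/side0.png")
crop(t,100,120,200,160,4,"pics/tc1.png")
crop(t,300,120,250,150,3.2,"pics/tc2.png")
crop(s,230,100,200,150,4,"pics/sc1.png")
E
```

```text
(no output)
```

View pics/tc1.png

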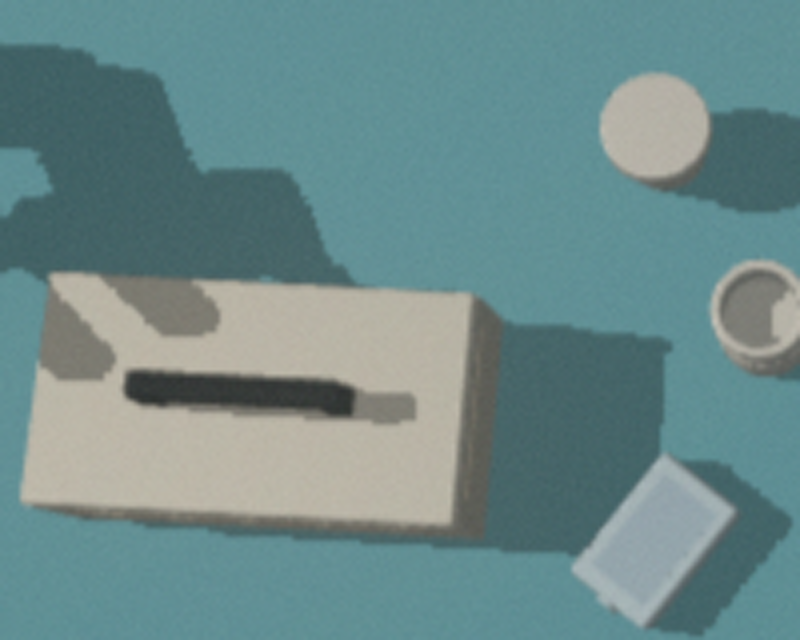

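View pics/tc2.png

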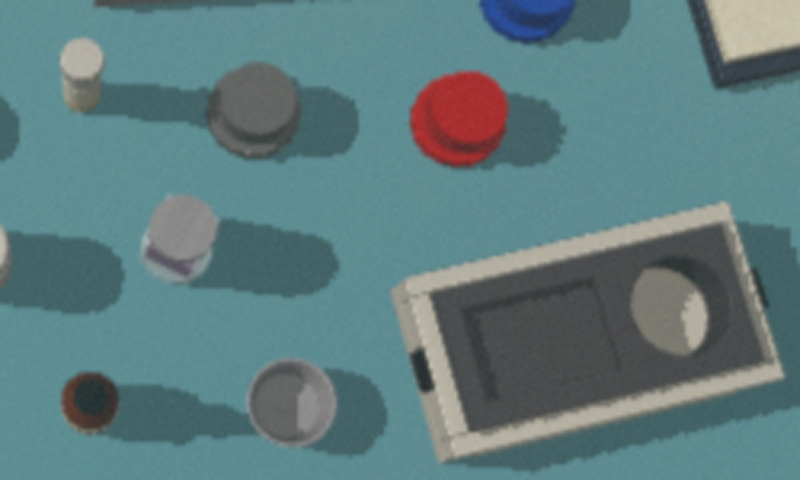

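View pics/sc1.png

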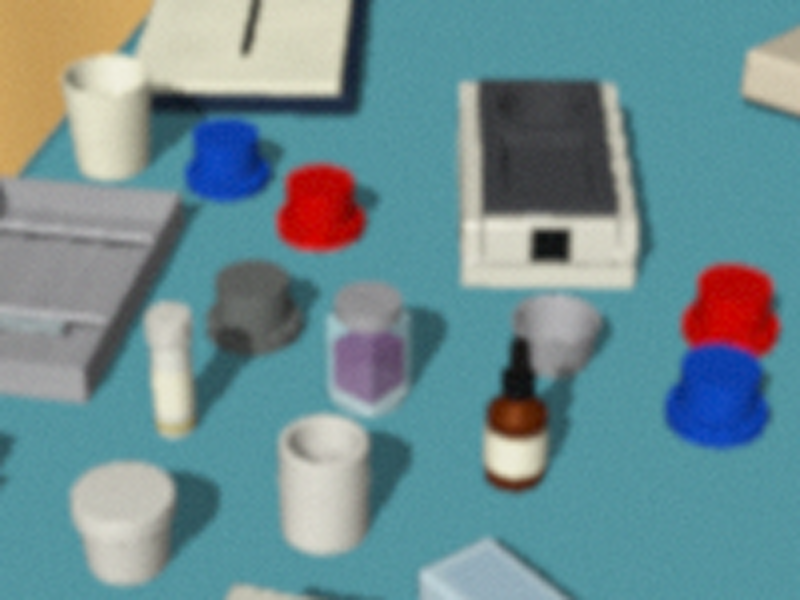

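Crop positions: canister rim centre (762,310) in top crop 1, specimen top (82,59) and cap dome (259,101) in top crop 2. The foam insert corners and the lid and brick corners are also clear. I'll triangulate these and check them against the given sizes.

```bash
python3 - <<'E'
from h import *
np.set_printoptions(precision=4,suppress=True)
A=lambda u,v:(100+u/4,120+v/4)
B=lambda u,v:(300+u/3.2,120+v/3.2)
S=lambda u,v:(230+u/4,100+v/4)
for n,a,b,z in [("can",A(762,310),S(325,438),.072),("spec",B(82,59),S(169,315),.095),("cap",B(259,101),S(254,280),.046),("pot",A(655,127),S(123,488),.056)]:
    print(n,*tri(a,b),atz("top",*a,z),atz("side",*b,z))
def rc(n,pts,z):
    p=np.array([atz("top",*q,z)[:2] for q in pts]); d=[np.linalg.norm(p[i]-p[i-1]) for i in range(4)]
    print(n,p.mean(0),"sides",np.array(d),"\n",p)
    for i in range(4):
        e=p[i]-p[i-1]; print("  edge yaw",np.degrees(np.arctan2(e[1],e[0])))
rc("insert",[B(432,293),B(725,222),B(767,360),B(470,432)],.066)
rc("lid",[A(50,272),A(473,294),A(452,527),A(22,503)],.086)
rc("brick",[A(665,455),A(737,513),A(642,627),A(572,570)],.028)
print("well floor?",atz("top",*B(683,305),.066))
for P,z in [((432,293),(484,213))]: pass
print("insert near corners tri",tri(B(432,293),S(484,213)),tri(B(470,432),S(615,213)))
print("brick tri",tri(A(665,455),(230+421/4,100+573/4)))
print("handle",atz("top",*A(126,385),.118),atz("top",*A(352,402),.118))
E
```

```text
can [0.5673 0.0785 0.0728] 0.0010705346928304347 [0.568  0.0786 0.072 ] [0.5671 0.0775 0.072 ]
spec [ 0.7002 -0.0048  0.0944] 0.0019126456362172299 [ 0.701  -0.0047  0.095 ] [ 0.6988 -0.0037  0.095 ]
cap [ 0.681  -0.1372  0.0454] 0.0014258002036847944 [ 0.6815 -0.1371  0.046 ] [ 0.6799 -0.1361  0.046 ]
pot [0.6824 0.1423 0.0587] 4.0291506878621376e-05 [0.6832 0.1426 0.056 ] [0.6838 0.139  0.056 ]
insert [ 0.5046 -0.371 ] sides [0.1022 0.2201 0.1029 0.2195] 
 [[ 0.5306 -0.2533]
 [ 0.579  -0.468 ]
 [ 0.4782 -0.4886]
 [ 0.4305 -0.2743]]
  edge yaw 11.867698350776598
  edge yaw -77.28451945112269
  edge yaw -168.44317569737413
  edge yaw 102.53549015330559
lid [0.5197 0.3682] sides [0.1325 0.2434 0.133  0.2423] 
 [[0.5945 0.4854]
 [0.5774 0.2426]
 [0.4448 0.2516]
 [0.4622 0.4932]]
  edge yaw -3.383666362867892
  edge yaw -94.0160828933053
  edge yaw 176.13589383967948
  edge yaw 85.87979892323794
brick [0.44   0.1452] sides [0.0859 0.055  0.0857 0.0531] 
 [[0.4905 0.139 ]
 [0.4555 0.0966]
 [0.3902 0.152 ]
 [0.4238 0.1932]]
  edge yaw -39.082918784068276
  edge yaw -129.48982669334418
  edge yaw 139.6907175901677
  edge yaw 50.714213379993495
well floor? [ 0.5188 -0.4324  0.066 ]
insert near corners tri (array([ 0.5304, -0.2553,  0.0575]), np.float64(0.0029971205395115134)) (array([ 0.4305, -0.276 ,  0.0593]), np.float64(0.0011067680737772397))
brick tri (array([0.49  , 0.1392, 0.0253]), np.float64(0.001614201592288505))
handle [0.5229 0.4263 0.118 ] [0.5114 0.3013 0.118 ]
```

Heights and sizes agree with the text. I'll overlay models at the estimated poses to refine them.

```bash
cat > ov.py <<'E'
from h import *
def line(img,n,P,x,y,s,col):
    p=(proj(n,P)-[x,y]+.5)*s-.5
    cv2.polylines(img,[np.round(p*8).astype(int)],False,col,1,cv2.LINE_AA,3)
def view(n,src,x,y,w,h,s,items):
    im=cv2.resize(src[y:y+h,x:x+w],None,fx=s,fy=s,interpolation=cv2.INTER_CUBIC)
    for P,c in items: line(im,n,P,x,y,s,c)
    return im
def loc(c,yaw,d): C,S=np.cos(yaw),np.sin(yaw); return np.array(c)+[C*d[0]-S*d[1],S*d[0]+C*d[1]]
r,g,m=(0,0,255),(0,255,0),(255,0,255)
def carrier(c,yaw):
    return [(rect(c,yaw,.104,.216,.066),r),(rect(c,yaw,.134,.246,.056),g),(rect(c,yaw,.134,.246,0),m),
    (circ(loc(c,yaw,(0,-.062)),.036,.066),r),(rect(loc(c,yaw,(0,.042)),yaw,.068,.1,.066),r)]
def lid(c,yaw,z=0): return [(rect(c,yaw,.134,.246,z+.086),r),(rect(c,yaw,.134,.246,z),m),(rect(c,yaw,.016,.12,z+.118),g)]
def brick(c,yaw,z=0): return [(rect(c,yaw,.058,.09,z+.028),r),(rect(c,yaw,.058,.09,z),m)]
def can(c,z=0): return [(circ(c,.029,z+.072),r),(circ(c,.023,z+.072),g),(circ(c,.029,z),m)]
E
python3 - <<'E'
from ov import *
t=cv2.imread("pics/top0.png");s=cv2.imread("pics/side0.png")
D=np.radians
C=carrier((.5046,-.371),D(12.2)); L=lid((.5197,.3682),D(-3.85))+brick((.440,.1452),D(50.3))+can((.5675,.0784))
o=np.zeros((600,800,3),np.uint8)
o[:340,:520]=view("top",t,420,180,130,85,4,C); o[:240,530:750]=view("side",s,340,115,55,60,4,C)
o[340:600,:800]=view("top",t,100,182,200,65,4,L)
cv2.imwrite("pics/ov1.png",o)
print("tray edge",[atz("top",300+u/3.2,120+v/3.2,.03) for u,v in [(100,4),(340,-3)]])
E
```

```text
tray edge [array([ 0.76552577, -0.02007462,  0.03      ]), array([ 0.7677853 , -0.20435365,  0.03      ])]
```

View pics/ov1.png

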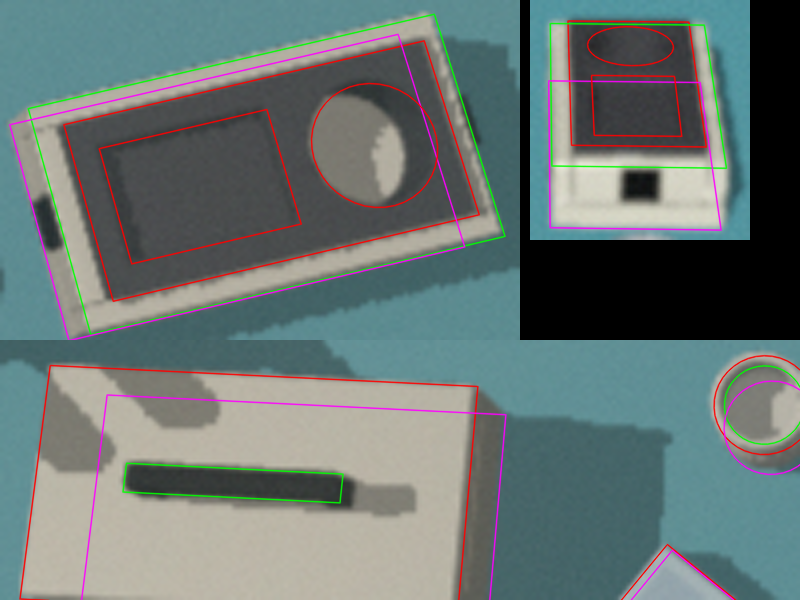

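The overlay fits to about 1 mm, so these estimates will do. Next, a helper that prints the move numbers.

```bash
cat > plan.py <<'E'
import sys; from h import *
def plan(*wps):  # wp: x,y,z,psi_deg (tool x-axis heading)
    s=readout.get_state(); q=s["tcp_rot"]; M=R.from_quat(np.roll(q,-1)).as_matrix(); p=s["tcp_pos"]
    psi=np.degrees(np.arctan2(M[1,0],M[0,0])); print("now t",round(s["time_s"],2),np.round(p,4),"psi",round(psi,2),"tilt",np.round(np.degrees(M[:2,2]),2),"w",round(s["grip_width"],4),"F",np.round(s["ft_force"],1),"j6",round(s["joint_positions"][5],2))
    for w in wps:
        d=M.T@(np.array(w[:3])-p); t=-((w[3]-psi+180)%360-180)
        n=max(np.linalg.norm(d)/.0417,abs(t)/7.16)
        print("->",w,"d",np.round(d,4),"turn",round(np.radians(t),4),"rows",round(n,1))
        p=np.array(w[:3]); psi=w[3]; c,S=np.cos(np.radians(psi)),np.sin(np.radians(psi)); M=np.array([[c,S,0],[S,-c,0],[0,0,-1.]])
E
python3 - <<'E'
from plan import *
a=np.array([.232,-.553,.231,22.7]);b=np.array([.5675,.0784,.19,102.2])
plan(*[tuple(np.round(a+(b-a)*k/4,4)) for k in range(1,5)])
E
```

```text
now t 0.1 [ 0.2317 -0.5528  0.2305] psi 22.73 tilt [-0.03  0.09] w 0.0854 F [-0.1 -0.3 -0.5] j6 -0.12
-> (np.float64(0.3159), np.float64(-0.3952), np.float64(0.2208), np.float64(42.575)) d [ 0.1385 -0.1128  0.0099] turn -0.3463 rows 4.3
-> (np.float64(0.3998), np.float64(-0.2373), np.float64(0.2105), np.float64(62.45)) d [ 0.1686 -0.0595  0.0103] turn -0.3469 rows 4.3
-> (np.float64(0.4836), np.float64(-0.0795), np.float64(0.2002), np.float64(82.325)) d [0.1787 0.0013 0.0103] turn -0.3469 rows 4.3
-> (np.float64(0.5675), np.float64(0.0784), np.float64(0.19), np.float64(102.2)) d [0.1677 0.0621 0.0102] turn -0.3469 rows 4.3
```

Request:
{"op": "carry_out", "data": {"steps": [{"gripper": 0, "dx": 0.028, "dy": -0.023, "dz": 0.002, "turn": -0.07}, {"gripper": 0, "dx": 0.056, "dy": -0.045, "dz": 0.004, "turn": -0.14}, {"gripper": 0, "dx": 0.084, "dy": -0.068, "dz": 0.006, "turn": -0.21}, {"gripper": 0, "dx": 0.112, "dy": -0.09, "dz": 0.008, "turn": -0.28}, {"gripper": 0, "dx": 0.139, "dy": -0.113, "dz": 0.01, "turn": -0.346}], "squeeze": 40}}

```text
time_s: 0.52
tcp_pos: [0.3166, -0.3931, 0.2203]
tcp_rot: [-0.001, 0.931, 0.364, 0.0]
ft_force: [0.4, 0.5, -0.8]
grip_width: 0.0852
```

Request:
{"op": "carry_out", "data": {"steps": [{"gripper": 0, "dx": 0.034, "dy": -0.012, "dz": 0.002, "turn": -0.07}, {"gripper": 0, "dx": 0.068, "dy": -0.024, "dz": 0.004, "turn": -0.14}, {"gripper": 0, "dx": 0.102, "dy": -0.036, "dz": 0.006, "turn": -0.21}, {"gripper": 0, "dx": 0.136, "dy": -0.048, "dz": 0.008, "turn": -0.28}, {"gripper": 0, "dx": 0.169, "dy": -0.06, "dz": 0.01, "turn": -0.346}]}}

```text
time_s: 0.93
tcp_pos: [0.4003, -0.2325, 0.2104]
tcp_rot: [-0.001, 0.854, 0.521, 0.0]
ft_force: [-0.2, -0.6, -0.1]
grip_width: 0.0854
```

Request:
{"op": "carry_out", "data": {"steps": [{"gripper": 0, "dx": 0.036, "dy": 0, "dz": 0.002, "turn": -0.07}, {"gripper": 0, "dx": 0.072, "dy": 0, "dz": 0.004, "turn": -0.14}, {"gripper": 0, "dx": 0.108, "dy": 0, "dz": 0.006, "turn": -0.21}, {"gripper": 0, "dx": 0.144, "dy": 0, "dz": 0.008, "turn": -0.28}, {"gripper": 0, "dx": 0.179, "dy": 0.001, "dz": 0.01, "turn": -0.347}]}}

```text
time_s: 1.35
tcp_pos: [0.4833, -0.0718, 0.2004]
tcp_rot: [-0.001, 0.75, 0.661, 0.0]
ft_force: [1.5, -0.9, -0.1]
grip_width: 0.0853
```

```bash
python3 - <<'E'
from plan import *
plan((.5675,.0784,.15,102.2),(.5675,.0784,.046,102.2))
E
```

```text
now t 1.35 [ 0.4833 -0.0718  0.2004] psi 82.83 tilt [-0.08  0.16] w 0.0853 F [ 1.5 -0.9 -0.1] j6 -0.17
-> (0.5675, 0.0784, 0.15, 102.2) d [0.1594 0.0649 0.0507] turn -0.3381 rows 4.3
-> (0.5675, 0.0784, 0.046, 102.2) d [0.    0.    0.104] turn -0.0 rows 2.5
```

Request:
{"op": "carry_out", "data": {"steps": [{"gripper": 0, "dx": 0.036, "dy": 0.015, "dz": 0.01, "turn": -0.07}, {"gripper": 0, "dx": 0.072, "dy": 0.03, "dz": 0.02, "turn": -0.14}, {"gripper": 0, "dx": 0.11, "dy": 0.045, "dz": 0.03, "turn": -0.21}, {"gripper": 0, "dx": 0.14, "dy": 0.057, "dz": 0.04, "turn": -0.28}, {"gripper": 0, "dx": 0.1594, "dy": 0.0649, "dz": 0.05, "turn": -0.338}]}}

```text
time_s: 1.77
tcp_pos: [0.5688, 0.0816, 0.15]
tcp_rot: [-0.001, 0.626, 0.78, 0.001]
ft_force: [0.1, -0.3, 0.9]
grip_width: 0.0852
```

Request:
{"op": "carry_out", "data": {"steps": [{"gripper": 0, "dz": 0}, {"gripper": 0, "dz": 0}, {"gripper": 0, "dz": 0.01}, {"gripper": 0, "dz": 0.02}, {"gripper": 0, "dz": 0.03}]}}

```text
schema error: expected keys gripper, dx, dy, dz, turn
```

```bash
python3 - <<'E'
from plan import *
plan((.5675,.0784,.046,102.2))
E
```

```text
now t 1.77 [0.5688 0.0816 0.15  ] psi 102.5 tilt [-0.04  0.21] w 0.0852 F [ 0.1 -0.3  0.9] j6 -0.2
-> (0.5675, 0.0784, 0.046, 102.2) d [-0.0032 -0.002   0.104 ] turn 0.0052 rows 2.5
```

Request:
{"op": "carry_out", "data": {"steps": [{"gripper": 0, "dx": -0.003, "dy": -0.002, "dz": 0.03, "turn": 0}, {"gripper": 0, "dx": -0.003, "dy": -0.002, "dz": 0.06, "turn": 0}, {"gripper": 0, "dx": -0.003, "dy": -0.002, "dz": 0.085, "turn": 0}, {"gripper": 0, "dx": -0.003, "dy": -0.002, "dz": 0.104, "turn": 0}, {"gripper": 0, "dx": -0.003, "dy": -0.002, "dz": 0.104, "turn": 0}]}}

```text
time_s: 2.18
tcp_pos: [0.5638, 0.0787, 0.0419]
tcp_rot: [-0.005, 0.626, 0.78, -0.001]
ft_force: [-0.5, 0.2, -0.0]
grip_width: 0.0853
```

Request:
{"op": "carry_out", "data": {"steps": [{"gripper": 0.2, "dx": 0, "dy": 0, "dz": 0, "turn": 0}, {"gripper": 0.4, "dx": 0, "dy": 0, "dz": 0, "turn": 0}, {"gripper": 0.6, "dx": 0, "dy": 0, "dz": 0, "turn": 0}, {"gripper": 0.8, "dx": 0, "dy": 0, "dz": 0, "turn": 0}, {"gripper": 1, "dx": 0, "dy": 0, "dz": 0, "turn": 0}], "squeeze": 40}}

```text
time_s: 2.6
tcp_pos: [0.5648, 0.0786, 0.0432]
tcp_rot: [-0.004, 0.626, 0.78, -0.001]
ft_force: [-1.0, -0.1, 4.0]
grip_width: 0.0577
```

Request:
{"op": "carry_out", "data": {"steps": [{"gripper": 1, "dx": 0, "dy": 0, "dz": 0, "turn": 0}, {"gripper": 1, "dx": 0, "dy": 0, "dz": 0, "turn": 0}, {"gripper": 1, "dx": 0, "dy": 0, "dz": 0, "turn": 0}, {"gripper": 1, "dx": 0, "dy": 0, "dz": 0, "turn": 0}, {"gripper": 1, "dx": 0, "dy": 0, "dz": 0, "turn": 0}]}}

```text
time_s: 3.02
tcp_pos: [0.5647, 0.0786, 0.0432]
tcp_rot: [-0.004, 0.626, 0.78, -0.001]
ft_force: [0.3, 0.4, 1.6]
grip_width: 0.0574
```

```bash
python3 - <<'E'
from plan import *
D=np.radians(12.2); w=np.array([.5046,-.371])+.062*np.array([np.sin(D),-np.cos(D)]); print(w)
a=np.array([.5675,.0784,.20,102.2]); b=np.array([*w,.17,102.2])
plan(tuple(a),*[tuple(np.round(a+(b-a)*k/3,4)) for k in (1,2,3)])
E
```

```text
[ 0.51770214 -0.43159979]
now t 3.02 [0.5647 0.0786 0.0432] psi 102.51 tilt [-0.38  0.2 ] w 0.0574 F [0.3 0.4 1.6] j6 -0.21
-> (np.float64(0.5675), np.float64(0.0784), np.float64(0.2), np.float64(102.2)) d [-0.      0.0018 -0.1568] turn 0.0054 rows 3.8
-> (np.float64(0.5509), np.float64(-0.0916), np.float64(0.19), np.float64(102.2)) d [-0.1627 -0.0522  0.01  ] turn -0.0 rows 4.1
-> (np.float64(0.5343), np.float64(-0.2616), np.float64(0.18), np.float64(102.2)) d [-0.1627 -0.0522  0.01  ] turn -0.0 rows 4.1
-> (np.float64(0.5177), np.float64(-0.4316), np.float64(0.17), np.float64(102.2)) d [-0.1627 -0.0522  0.01  ] turn -0.0 rows 4.1
```

Request:
{"op": "carry_out", "data": {"steps": [{"gripper": 0.2, "dx": 0, "dy": 0, "dz": 0, "turn": 0}, {"gripper": 0.2, "dx": 0, "dy": 0, "dz": 0, "turn": 0}, {"gripper": 0.2, "dx": 0, "dy": 0, "dz": -0.005, "turn": 0}, {"gripper": 0.2, "dx": 0, "dy": 0, "dz": -0.005, "turn": 0}, {"gripper": 0.2, "dx": 0, "dy": 0, "dz": -0.005, "turn": 0}]}}

```text
time_s: 3.43
tcp_pos: [0.5651, 0.0786, 0.0486]
tcp_rot: [-0.003, 0.626, 0.78, -0.0]
ft_force: [-0.5, 0.0, -0.1]
grip_width: 0.0684
```

Request:
{"op": "carry_out", "data": {"steps": [{"gripper": 0.5, "dx": 0, "dy": 0, "dz": 0, "turn": 0}, {"gripper": 1, "dx": 0, "dy": 0, "dz": 0, "turn": 0}, {"gripper": 1, "dx": 0, "dy": 0, "dz": 0, "turn": 0}, {"gripper": 1, "dx": 0, "dy": 0, "dz": 0, "turn": 0}, {"gripper": 1, "dx": 0, "dy": 0, "dz": 0, "turn": 0}]}}

```text
time_s: 3.85
tcp_pos: [0.5652, 0.0786, 0.0492]
tcp_rot: [-0.003, 0.626, 0.78, -0.0]
ft_force: [-1.7, -0.8, 5.2]
grip_width: 0.0574
```

Request:
{"op": "carry_out", "data": {"steps": [{"gripper": 1, "dx": 0, "dy": 0, "dz": -0.01, "turn": 0}, {"gripper": 1, "dx": 0, "dy": 0.001, "dz": -0.04, "turn": 0}, {"gripper": 1, "dx": 0, "dy": 0.002, "dz": -0.08, "turn": 0.005}, {"gripper": 1, "dx": 0, "dy": 0.002, "dz": -0.12, "turn": 0.005}, {"gripper": 1, "dx": 0, "dy": 0.002, "dz": -0.15, "turn": 0.005}]}}

```text
time_s: 4.27
tcp_pos: [0.5686, 0.0785, 0.2028]
tcp_rot: [-0.002, 0.628, 0.778, 0.0]
ft_force: [1.1, -0.1, -1.4]
grip_width: 0.0576
```

Request:
{"op": "carry_out", "data": {"steps": [{"gripper": 1, "dx": -0.025, "dy": -0.008, "dz": 0.002, "turn": 0}, {"gripper": 1, "dx": -0.055, "dy": -0.018, "dz": 0.004, "turn": 0}, {"gripper": 1, "dx": -0.09, "dy": -0.03, "dz": 0.006, "turn": 0}, {"gripper": 1, "dx": -0.125, "dy": -0.041, "dz": 0.008, "turn": 0}, {"gripper": 1, "dx": -0.16, "dy": -0.052, "dz": 0.01, "turn": 0}]}}

```text
time_s: 4.68
tcp_pos: [0.5511, -0.0901, 0.1929]
tcp_rot: [-0.002, 0.627, 0.779, 0.001]
ft_force: [0.1, 0.1, -1.7]
grip_width: 0.0575
```

Request:
{"op": "carry_out", "data": {"steps": [{"gripper": 1, "dx": -0.035, "dy": -0.011, "dz": 0, "turn": 0}, {"gripper": 1, "dx": -0.07, "dy": -0.022, "dz": 0, "turn": 0}, {"gripper": 1, "dx": -0.105, "dy": -0.034, "dz": 0, "turn": 0}, {"gripper": 1, "dx": -0.14, "dy": -0.045, "dz": 0, "turn": 0}, {"gripper": 1, "dx": -0.165, "dy": -0.052, "dz": 0, "turn": 0}]}}

```text
time_s: 5.1
tcp_pos: [0.5346, -0.2655, 0.193]
tcp_rot: [-0.001, 0.628, 0.778, 0.0]
ft_force: [-0.3, 0.4, -0.8]
grip_width: 0.0571
```

```bash
python3 - <<'E'
from plan import *
plan((.5177,-.4316,.17,102.2),(.5177,-.4316,.068,102.2))
E
```

```text
now t 5.1 [ 0.5346 -0.2655  0.193 ] psi 102.2 tilt [-0.11  0.12] w 0.0571 F [-0.3  0.4 -0.8] j6 -0.79
-> (0.5177, -0.4316, 0.17, 102.2) d [-0.1588 -0.0516  0.0227] turn -0.0 rows 4.0
-> (0.5177, -0.4316, 0.068, 102.2) d [0.    0.    0.102] turn -0.0 rows 2.4
```

Request:
{"op": "carry_out", "data": {"steps": [{"gripper": 1, "dx": -0.037, "dy": -0.012, "dz": 0.005, "turn": 0}, {"gripper": 1, "dx": -0.074, "dy": -0.024, "dz": 0.01, "turn": 0}, {"gripper": 1, "dx": -0.111, "dy": -0.036, "dz": 0.015, "turn": 0}, {"gripper": 1, "dx": -0.145, "dy": -0.047, "dz": 0.02, "turn": 0}, {"gripper": 1, "dx": -0.159, "dy": -0.0516, "dz": 0.02, "turn": 0}]}}

```text
time_s: 5.52
tcp_pos: [0.5164, -0.4365, 0.1721]
tcp_rot: [-0.001, 0.629, 0.777, -0.001]
ft_force: [0.6, -0.2, -1.0]
grip_width: 0.0576
```

Request:
{"op": "carry_out", "data": {"steps": [{"gripper": 1, "dx": 0, "dy": 0, "dz": 0, "turn": 0}, {"gripper": 1, "dx": 0, "dy": 0, "dz": 0, "turn": 0}, {"gripper": 1, "dx": 0, "dy": 0, "dz": 0, "turn": 0}, {"gripper": 1, "dx": 0, "dy": 0, "dz": 0, "turn": 0}, {"gripper": 1, "dx": 0, "dy": 0, "dz": 0, "turn": 0}]}}

```text
time_s: 5.93
tcp_pos: [0.5168, -0.4346, 0.1725]
tcp_rot: [-0.001, 0.628, 0.778, -0.0]
ft_force: [-0.0, 1.0, -1.6]
grip_width: 0.0571
```

```bash
python3 - <<'E'
from plan import *
plan((.5177,-.4316,.085,102.2),(.5177,-.4316,.0695,102.2))
E
```

```text
now t 5.93 [ 0.5168 -0.4346  0.1725] psi 102.15 tilt [-0.15  0.05] w 0.0571 F [-0.   1.  -1.6] j6 -1.01
-> (0.5177, -0.4316, 0.085, 102.2) d [0.0026 0.0017 0.0875] turn -0.0009 rows 2.1
-> (0.5177, -0.4316, 0.0695, 102.2) d [0.     0.     0.0155] turn -0.0 rows 0.4
```

Request:
{"op": "carry_out", "data": {"steps": [{"gripper": 1, "dx": 0.0025, "dy": 0.0017, "dz": 0.02, "turn": 0}, {"gripper": 1, "dx": 0.0025, "dy": 0.0017, "dz": 0.045, "turn": 0}, {"gripper": 1, "dx": 0.0025, "dy": 0.0017, "dz": 0.07, "turn": 0}, {"gripper": 1, "dx": 0.0025, "dy": 0.0017, "dz": 0.082, "turn": 0}, {"gripper": 1, "dx": 0.0025, "dy": 0.0017, "dz": 0.088, "turn": 0}]}}

```text
time_s: 6.35
tcp_pos: [0.517, -0.4295, 0.0825]
tcp_rot: [-0.003, 0.628, 0.778, -0.0]
ft_force: [-0.3, 0.5, -0.8]
grip_width: 0.0573
```

Request:
{"op": "carry_out", "data": {"steps": [{"gripper": 1, "dx": 0, "dy": 0, "dz": 0.003, "turn": 0}, {"gripper": 1, "dx": 0, "dy": 0, "dz": 0.006, "turn": 0}, {"gripper": 1, "dx": 0, "dy": 0, "dz": 0.009, "turn": 0}, {"gripper": 1, "dx": 0, "dy": 0, "dz": 0.011, "turn": 0}, {"gripper": 1, "dx": 0, "dy": 0, "dz": 0.011, "turn": 0}]}}

```text
time_s: 6.77
tcp_pos: [0.5172, -0.4298, 0.0719]
tcp_rot: [-0.003, 0.628, 0.778, -0.0]
ft_force: [-0.1, -0.3, -0.6]
grip_width: 0.0573
```

```bash
python3 - <<'E'
from plan import *
plan((.5177,-.4316,.0695,102.2))
E
```

```text
now t 6.77 [ 0.5172 -0.4298  0.0719] psi 102.22 tilt [-0.27  0.18] w 0.0573 F [-0.1 -0.3 -0.6] j6 -1.01
-> (0.5177, -0.4316, 0.0695, 102.2) d [-0.0019  0.0002  0.0024] turn 0.0003 rows 0.1
```

Free so far; now the last 2–3 mm, release, and rise.

Request:
{"op": "carry_out", "data": {"steps": [{"gripper": 1, "dx": -0.001, "dy": 0, "dz": 0.001, "turn": 0}, {"gripper": 1, "dx": -0.002, "dy": 0, "dz": 0.002, "turn": 0}, {"gripper": 1, "dx": -0.002, "dy": 0, "dz": 0.003, "turn": 0}, {"gripper": 1, "dx": -0.002, "dy": 0, "dz": 0.003, "turn": 0}, {"gripper": 1, "dx": -0.002, "dy": 0, "dz": 0.003, "turn": 0}]}}

```text
time_s: 7.18
tcp_pos: [0.5178, -0.4322, 0.0693]
tcp_rot: [-0.002, 0.628, 0.778, -0.0]
ft_force: [-0.3, -0.6, 0.7]
grip_width: 0.0576
```

Request:
{"op": "carry_out", "data": {"steps": [{"gripper": 0.2, "dx": 0, "dy": 0, "dz": 0, "turn": 0}, {"gripper": 0, "dx": 0, "dy": 0, "dz": 0, "turn": 0}, {"gripper": 0, "dx": 0, "dy": 0, "dz": 0, "turn": 0}, {"gripper": 0, "dx": 0, "dy": 0, "dz": 0, "turn": 0}, {"gripper": 0, "dx": 0, "dy": 0, "dz": 0, "turn": 0}]}}

```text
time_s: 7.6
tcp_pos: [0.5178, -0.4321, 0.0692]
tcp_rot: [-0.002, 0.628, 0.778, -0.0]
ft_force: [-0.8, -0.6, 0.1]
grip_width: 0.0854
```

Request:
{"op": "carry_out", "data": {"steps": [{"gripper": 0, "dx": 0, "dy": 0, "dz": -0.01, "turn": 0}, {"gripper": 0, "dx": 0, "dy": 0, "dz": -0.03, "turn": 0}, {"gripper": 0, "dx": 0, "dy": 0, "dz": -0.06, "turn": 0}, {"gripper": 0, "dx": 0, "dy": 0, "dz": -0.09, "turn": 0}, {"gripper": 0, "dx": 0, "dy": 0, "dz": -0.12, "turn": 0}]}}

```text
time_s: 8.02
tcp_pos: [0.5181, -0.4322, 0.1911]
tcp_rot: [-0.003, 0.628, 0.778, -0.0]
ft_force: [0.8, -0.8, -0.5]
grip_width: 0.0851
```

```bash
python3 - <<'E'
from plan import *
a=np.array([.5177,-.4316,.19,102.2]);b=np.array([.440,.1452,.14,140.2])
plan(*[tuple(np.round(a+(b-a)*k/3,4)) for k in range(1,4)],(.44,.1452,.017,140.2))
E
```

```text
now t 8.02 [ 0.5181 -0.4322  0.1911] psi 102.21 tilt [-0.25  0.15] w 0.0851 F [ 0.8 -0.8 -0.5] j6 -1.01
-> (np.float64(0.4918), np.float64(-0.2393), np.float64(0.1733), np.float64(114.8667)) d [0.194  0.0152 0.0184] turn -0.2209 rows 4.7
-> (np.float64(0.4659), np.float64(-0.0471), np.float64(0.1567), np.float64(127.5333)) d [0.1853 0.0573 0.0166] turn -0.2211 rows 4.7
-> (np.float64(0.44), np.float64(0.1452), np.float64(0.14), np.float64(140.2)) d [0.1683 0.0966 0.0167] turn -0.2211 rows 4.7
-> (0.44, 0.1452, 0.017, 140.2) d [0.    0.    0.123] turn -0.0 rows 2.9
```

Request:
{"op": "carry_out", "data": {"steps": [{"gripper": 0, "dx": 0.039, "dy": 0.003, "dz": 0.004, "turn": -0.044}, {"gripper": 0, "dx": 0.078, "dy": 0.006, "dz": 0.007, "turn": -0.088}, {"gripper": 0, "dx": 0.116, "dy": 0.009, "dz": 0.011, "turn": -0.132}, {"gripper": 0, "dx": 0.155, "dy": 0.012, "dz": 0.014, "turn": -0.176}, {"gripper": 0, "dx": 0.193, "dy": 0.015, "dz": 0.018, "turn": -0.221}]}}

```text
time_s: 8.43
tcp_pos: [0.4914, -0.2387, 0.1746]
tcp_rot: [-0.002, 0.538, 0.843, 0.0]
ft_force: [0.3, 1.2, -0.4]
grip_width: 0.0854
```

Request:
{"op": "carry_out", "data": {"steps": [{"gripper": 0, "dx": 0.037, "dy": 0.011, "dz": 0.003, "turn": -0.044}, {"gripper": 0, "dx": 0.074, "dy": 0.022, "dz": 0.006, "turn": -0.088}, {"gripper": 0, "dx": 0.111, "dy": 0.034, "dz": 0.01, "turn": -0.132}, {"gripper": 0, "dx": 0.147, "dy": 0.045, "dz": 0.013, "turn": -0.176}, {"gripper": 0, "dx": 0.183, "dy": 0.057, "dz": 0.016, "turn": -0.221}]}}

```text
time_s: 8.85
tcp_pos: [0.4653, -0.0471, 0.1598]
tcp_rot: [-0.001, 0.44, 0.898, 0.0]
ft_force: [0.8, 0.7, 0.8]
grip_width: 0.0851
```

Request:
{"op": "carry_out", "data": {"steps": [{"gripper": 0, "dx": 0.034, "dy": 0.019, "dz": 0.003, "turn": -0.044}, {"gripper": 0, "dx": 0.068, "dy": 0.038, "dz": 0.006, "turn": -0.088}, {"gripper": 0, "dx": 0.102, "dy": 0.058, "dz": 0.01, "turn": -0.132}, {"gripper": 0, "dx": 0.136, "dy": 0.077, "dz": 0.013, "turn": -0.176}, {"gripper": 0, "dx": 0.16, "dy": 0.092, "dz": 0.016, "turn": -0.221}]}}

```text
time_s: 9.27
tcp_pos: [0.4391, 0.1384, 0.1449]
tcp_rot: [-0.001, 0.337, 0.941, 0.001]
ft_force: [0.3, 0.2, 0.8]
grip_width: 0.0854
```

Request:
{"op": "carry_out", "data": {"steps": [{"gripper": 0, "dx": 0, "dy": 0, "dz": 0, "turn": 0}, {"gripper": 0, "dx": 0, "dy": 0, "dz": 0.01, "turn": 0}, {"gripper": 0, "dx": 0, "dy": 0, "dz": 0.03, "turn": 0}, {"gripper": 0, "dx": 0, "dy": 0, "dz": 0.05, "turn": 0}, {"gripper": 0, "dx": 0, "dy": 0, "dz": 0.05, "turn": 0}]}}

```text
time_s: 9.68
tcp_pos: [0.4372, 0.1379, 0.0931]
tcp_rot: [-0.003, 0.337, 0.941, -0.0]
ft_force: [-1.2, 0.6, 0.2]
grip_width: 0.0853
```

```bash
python3 - <<'E'
from plan import *
plan((.44,.1452,.011,140.3))
E
```

```text
now t 9.68 [0.4372 0.1379 0.0931] psi 140.55 tilt [-0.33  0.11] w 0.0853 F [-1.2  0.6  0.2] j6 -0.73
-> (0.44, 0.1452, 0.011, 140.3) d [0.0021 0.0076 0.0821] turn 0.0044 rows 2.0
```

Request:
{"op": "carry_out", "data": {"steps": [{"gripper": 0, "dx": 0.002, "dy": 0.0076, "dz": 0.01, "turn": 0.004}, {"gripper": 0, "dx": 0.002, "dy": 0.0076, "dz": 0.03, "turn": 0.004}, {"gripper": 0, "dx": 0.002, "dy": 0.0076, "dz": 0.055, "turn": 0.004}, {"gripper": 0, "dx": 0.002, "dy": 0.0076, "dz": 0.072, "turn": 0.004}, {"gripper": 0, "dx": 0.002, "dy": 0.0076, "dz": 0.08, "turn": 0.004}]}}

```text
time_s: 10.1
tcp_pos: [0.4398, 0.1446, 0.0124]
tcp_rot: [-0.004, 0.34, 0.941, -0.001]
ft_force: [-0.7, 0.4, 0.8]
grip_width: 0.0853
```

Request:
{"op": "carry_out", "data": {"steps": [{"gripper": 0.2, "dx": 0, "dy": 0, "dz": 0, "turn": 0}, {"gripper": 0.4, "dx": 0, "dy": 0, "dz": 0, "turn": 0}, {"gripper": 0.6, "dx": 0, "dy": 0, "dz": 0, "turn": 0}, {"gripper": 0.8, "dx": 0, "dy": 0, "dz": 0, "turn": 0}, {"gripper": 1, "dx": 0, "dy": 0, "dz": 0, "turn": 0}], "squeeze": 50}}

```text
time_s: 10.52
tcp_pos: [0.441, 0.1446, 0.0138]
tcp_rot: [-0.002, 0.34, 0.941, 0.0]
ft_force: [-1.2, -0.6, 7.3]
grip_width: 0.0569
```

Request:
{"op": "carry_out", "data": {"steps": [{"gripper": 1, "dx": 0, "dy": 0, "dz": 0, "turn": 0}, {"gripper": 1, "dx": 0, "dy": 0, "dz": 0, "turn": 0}, {"gripper": 1, "dx": 0, "dy": 0, "dz": 0, "turn": 0}, {"gripper": 1, "dx": 0, "dy": 0, "dz": 0, "turn": 0}, {"gripper": 1, "dx": 0, "dy": 0, "dz": 0, "turn": 0}]}}

```text
time_s: 10.93
tcp_pos: [0.4409, 0.1446, 0.0138]
tcp_rot: [-0.003, 0.34, 0.941, -0.0]
ft_force: [-0.6, -0.1, 1.7]
grip_width: 0.0566
```

```bash
python3 - <<'E'
from plan import *
D=np.radians(12.2); w=np.array([.5046,-.371])-.042*np.array([np.sin(D),-np.cos(D)]); print(w)
a=np.array([.44,.1452,.16,140.3]); b=np.array([*w,.14,102.2])
plan(tuple(a),*[tuple(np.round(a+(b-a)*k/3,4)) for k in (1,2,3)])
E
```

```text
[ 0.49572436 -0.32994853]
now t 10.93 [0.4409 0.1446 0.0138] psi 140.29 tilt [-0.28  0.1 ] w 0.0566 F [-0.6 -0.1  1.7] j6 -0.72
-> (np.float64(0.44), np.float64(0.1452), np.float64(0.16), np.float64(140.3)) d [ 0.0018 -0.0004 -0.1462] turn -0.0002 rows 3.5
-> (np.float64(0.4586), np.float64(-0.0132), np.float64(0.1533), np.float64(127.6)) d [-0.1155 -0.11    0.0067] turn 0.2217 rows 3.8
-> (np.float64(0.4771), np.float64(-0.1716), np.float64(0.1467), np.float64(114.9)) d [-0.1368 -0.082   0.0066] turn 0.2217 rows 3.8
-> (np.float64(0.4957), np.float64(-0.3299), np.float64(0.14), np.float64(102.2)) d [-0.1514 -0.0498  0.0067] turn 0.2217 rows 3.8
```

Request:
{"op": "carry_out", "data": {"steps": [{"gripper": 1, "dx": 0, "dy": 0, "dz": -0.008, "turn": 0}, {"gripper": 1, "dx": 0, "dy": 0, "dz": -0.03, "turn": 0}, {"gripper": 1, "dx": 0.001, "dy": 0, "dz": -0.065, "turn": 0}, {"gripper": 1, "dx": 0.002, "dy": 0, "dz": -0.105, "turn": 0}, {"gripper": 1, "dx": 0.002, "dy": 0, "dz": -0.146, "turn": 0}]}}

```text
time_s: 11.35
tcp_pos: [0.4385, 0.1455, 0.1612]
tcp_rot: [-0.004, 0.34, 0.941, -0.001]
ft_force: [1.5, 0.8, -2.6]
grip_width: 0.0567
```

Request:
{"op": "carry_out", "data": {"steps": [{"gripper": 1, "dx": -0.018, "dy": -0.017, "dz": 0, "turn": 0.034}, {"gripper": 1, "dx": -0.042, "dy": -0.04, "dz": 0, "turn": 0.08}, {"gripper": 1, "dx": -0.066, "dy": -0.063, "dz": 0, "turn": 0.126}, {"gripper": 1, "dx": -0.091, "dy": -0.087, "dz": 0, "turn": 0.174}, {"gripper": 1, "dx": -0.1155, "dy": -0.11, "dz": 0, "turn": 0.2217}]}}

```text
time_s: 11.77
tcp_pos: [0.4566, -0.0142, 0.1614]
tcp_rot: [-0.004, 0.442, 0.897, -0.001]
ft_force: [-0.2, 0.4, -1.8]
grip_width: 0.0565
```

Request:
{"op": "carry_out", "data": {"steps": [{"gripper": 1, "dx": -0.027, "dy": -0.016, "dz": 0, "turn": 0.044}, {"gripper": 1, "dx": -0.054, "dy": -0.032, "dz": 0, "turn": 0.088}, {"gripper": 1, "dx": -0.081, "dy": -0.049, "dz": 0, "turn": 0.132}, {"gripper": 1, "dx": -0.109, "dy": -0.065, "dz": 0, "turn": 0.177}, {"gripper": 1, "dx": -0.1368, "dy": -0.082, "dz": 0, "turn": 0.2217}]}}

```text
time_s: 12.18
tcp_pos: [0.4743, -0.1741, 0.1615]
tcp_rot: [-0.004, 0.54, 0.842, -0.001]
ft_force: [0.6, -0.0, -1.8]
grip_width: 0.0569
```

Request:
{"op": "carry_out", "data": {"steps": [{"gripper": 1, "dx": -0.03, "dy": -0.01, "dz": 0, "turn": 0.044}, {"gripper": 1, "dx": -0.06, "dy": -0.02, "dz": 0, "turn": 0.088}, {"gripper": 1, "dx": -0.09, "dy": -0.03, "dz": 0, "turn": 0.132}, {"gripper": 1, "dx": -0.125, "dy": -0.041, "dz": 0, "turn": 0.177}, {"gripper": 1, "dx": -0.148, "dy": -0.049, "dz": 0, "turn": 0.2217}]}}

```text
time_s: 12.6
tcp_pos: [0.4916, -0.3322, 0.1616]
tcp_rot: [-0.003, 0.631, 0.776, -0.002]
ft_force: [-0.1, -0.0, -2.2]
grip_width: 0.0566
```

Request:
{"op": "carry_out", "data": {"steps": [{"gripper": 1, "dx": 0, "dy": 0, "dz": 0, "turn": 0}, {"gripper": 1, "dx": 0, "dy": 0, "dz": 0, "turn": 0}, {"gripper": 1, "dx": 0, "dy": 0, "dz": 0, "turn": 0}, {"gripper": 1, "dx": 0, "dy": 0, "dz": 0, "turn": 0}, {"gripper": 1, "dx": 0, "dy": 0, "dz": 0, "turn": 0}]}}

```text
time_s: 13.02
tcp_pos: [0.4913, -0.3305, 0.1615]
tcp_rot: [-0.003, 0.63, 0.776, -0.002]
ft_force: [-0.2, 0.2, -1.9]
grip_width: 0.0565
```

```bash
python3 - <<'E'
from plan import *
from ov import *
plan((.4957,-.3299,.09,102.2),(.4957,-.3299,.068,102.2))
t,s=[camera(n)[:,:,::-1].copy() for n in ("top","side")]
p=readout.get_state()["tcp_pos"]
C=carrier((.5046,-.371),np.radians(12.2)); B=brick(p[:2],np.radians(12.2),p[2]-.0138)+can((.5178,-.432),.02)
o=np.zeros((400,800,3),np.uint8)
o[:,:480]=view("top",t,430,170,120,100,4,C+B); o[:,480:800]=view("side",s,330,80,80,100,4,B+C[1:2])
cv2.imwrite("pics/b1.png",o)
E
```

```text
now t 13.02 [ 0.4913 -0.3305  0.1615] psi 101.86 tilt [-0.44  0.06] w 0.0565 F [-0.2  0.2 -1.9] j6 -0.91
-> (0.4957, -0.3299, 0.09, 102.2) d [-0.0005  0.005   0.0715] turn -0.0059 rows 1.7
-> (0.4957, -0.3299, 0.068, 102.2) d [0.    0.    0.022] turn -0.0 rows 0.5
```

View pics/b1.png

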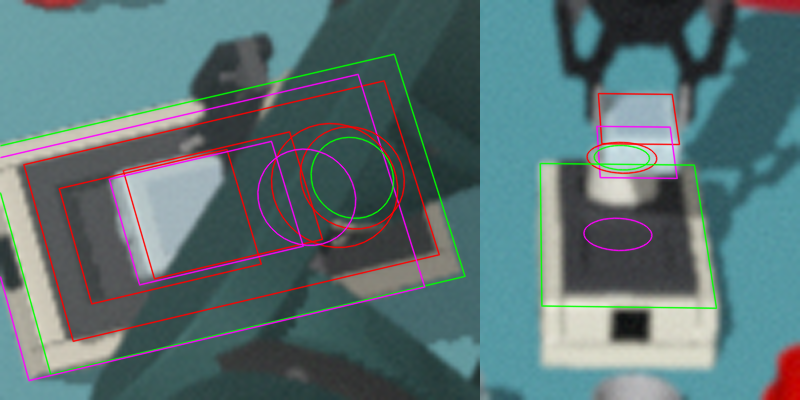

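The top view shows the brick held level and matching its predicted outline, with its left edge at (113–137,175–283). The side view shows the canister standing in the well. Lowering the brick now.

Request:
{"op": "carry_out", "data": {"steps": [{"gripper": 1, "dx": 0, "dy": 0.002, "dz": 0.015, "turn": -0.003}, {"gripper": 1, "dx": 0, "dy": 0.004, "dz": 0.035, "turn": -0.006}, {"gripper": 1, "dx": 0, "dy": 0.005, "dz": 0.055, "turn": -0.006}, {"gripper": 1, "dx": 0, "dy": 0.005, "dz": 0.067, "turn": -0.006}, {"gripper": 1, "dx": 0, "dy": 0.005, "dz": 0.07, "turn": -0.006}]}}

```text
time_s: 13.53
tcp_pos: [0.4947, -0.3282, 0.0895]
tcp_rot: [-0.005, 0.628, 0.778, -0.002]
ft_force: [0.6, -0.2, -1.9]
grip_width: 0.0565
```

Request:
{"op": "carry_out", "data": {"steps": [{"gripper": 1, "dx": 0, "dy": 0, "dz": 0, "turn": 0}, {"gripper": 1, "dx": 0, "dy": 0, "dz": 0, "turn": 0}, {"gripper": 1, "dx": 0, "dy": 0, "dz": 0, "turn": 0}, {"gripper": 1, "dx": 0, "dy": 0, "dz": 0, "turn": 0}, {"gripper": 1, "dx": 0, "dy": 0, "dz": 0, "turn": 0}]}}

```text
time_s: 13.95
tcp_pos: [0.4951, -0.3287, 0.0904]
tcp_rot: [-0.004, 0.628, 0.778, -0.002]
ft_force: [-0.2, -0.1, -1.8]
grip_width: 0.0564
```

```bash
python3 - <<'E'
from plan import *
plan((.4957,-.3299,.0675,102.2))
E
```

```text
now t 13.95 [ 0.4951 -0.3287  0.0904] psi 102.24 tilt [-0.53  0.12] w 0.0564 F [-0.2 -0.1 -1.8] j6 -0.91
-> (0.4957, -0.3299, 0.0675, 102.2) d [-0.0014  0.0005  0.0229] turn 0.0008 rows 0.5
```

Request:
{"op": "carry_out", "data": {"steps": [{"gripper": 1, "dx": -0.001, "dy": 0.001, "dz": 0.005, "turn": 0}, {"gripper": 1, "dx": -0.001, "dy": 0.001, "dz": 0.01, "turn": 0}, {"gripper": 1, "dx": -0.001, "dy": 0.001, "dz": 0.014, "turn": 0}, {"gripper": 1, "dx": -0.001, "dy": 0.001, "dz": 0.018, "turn": 0}, {"gripper": 1, "dx": -0.001, "dy": 0.001, "dz": 0.02, "turn": 0}]}}

```text
time_s: 14.37
tcp_pos: [0.4957, -0.329, 0.0694]
tcp_rot: [-0.005, 0.628, 0.778, -0.002]
ft_force: [0.5, 0.4, -1.9]
grip_width: 0.0568
```

Request:
{"op": "carry_out", "data": {"steps": [{"gripper": 1, "dx": 0, "dy": 0, "dz": 0.001, "turn": 0}, {"gripper": 1, "dx": 0, "dy": 0, "dz": 0.002, "turn": 0}, {"gripper": 1, "dx": 0, "dy": 0, "dz": 0.003, "turn": 0}, {"gripper": 1, "dx": 0, "dy": 0, "dz": 0.003, "turn": 0}, {"gripper": 1, "dx": 0, "dy": 0, "dz": 0.003, "turn": 0}]}}

```text
time_s: 14.78
tcp_pos: [0.4955, -0.3289, 0.0679]
tcp_rot: [-0.005, 0.628, 0.778, -0.002]
ft_force: [-4.1, 2.0, 12.6]
grip_width: 0.0565
```

Request:
{"op": "carry_out", "data": {"steps": [{"gripper": 0.2, "dx": 0, "dy": 0, "dz": 0, "turn": 0}, {"gripper": 0, "dx": 0, "dy": 0, "dz": 0, "turn": 0}, {"gripper": 0, "dx": 0, "dy": 0, "dz": 0, "turn": 0}, {"gripper": 0, "dx": 0, "dy": 0, "dz": 0, "turn": 0}, {"gripper": 0, "dx": 0, "dy": 0, "dz": 0, "turn": 0}]}}

```text
time_s: 15.2
tcp_pos: [0.4955, -0.3289, 0.0677]
tcp_rot: [-0.005, 0.628, 0.778, -0.002]
ft_force: [-0.1, 0.7, 0.6]
grip_width: 0.0857
```

Request:
{"op": "carry_out", "data": {"steps": [{"gripper": 0, "dx": 0, "dy": 0, "dz": -0.01, "turn": 0}, {"gripper": 0, "dx": 0, "dy": 0, "dz": -0.03, "turn": 0}, {"gripper": 0, "dx": 0, "dy": 0, "dz": -0.06, "turn": 0}, {"gripper": 0, "dx": 0, "dy": 0, "dz": -0.09, "turn": 0}, {"gripper": 0, "dx": 0, "dy": 0, "dz": -0.12, "turn": 0}]}}

```text
time_s: 15.62
tcp_pos: [0.4965, -0.3291, 0.1894]
tcp_rot: [-0.005, 0.628, 0.778, -0.002]
ft_force: [0.4, 0.4, -0.5]
grip_width: 0.0856
```

```bash
python3 - <<'E'
from plan import *
a=np.array([.4955,-.3289,.188,102.2]);b=np.array([.7002,-.0048,.16,102.2])
plan(*[tuple(np.round(a+(b-a)*k/2,4)) for k in range(1,3)],(.7002,-.0048,.0715,102.2))
E
```

```text
now t 15.62 [ 0.4965 -0.3291  0.1894] psi 102.24 tilt [-0.61  0.19] w 0.0856 F [ 0.4  0.4 -0.5] j6 -0.91
-> (np.float64(0.5978), np.float64(-0.1669), np.float64(0.174), np.float64(102.2)) d [0.1369 0.1335 0.0149] turn 0.0008 rows 4.6
-> (np.float64(0.7002), np.float64(-0.0048), np.float64(0.16), np.float64(102.2)) d [0.1368 0.1343 0.014 ] turn -0.0 rows 4.6
-> (0.7002, -0.0048, 0.0715, 102.2) d [0.     0.     0.0885] turn -0.0 rows 2.1
```

Request:
{"op": "carry_out", "data": {"steps": [{"gripper": 0, "dx": 0.027, "dy": 0.027, "dz": 0, "turn": 0}, {"gripper": 0, "dx": 0.055, "dy": 0.054, "dz": 0, "turn": 0}, {"gripper": 0, "dx": 0.083, "dy": 0.081, "dz": 0, "turn": 0}, {"gripper": 0, "dx": 0.11, "dy": 0.107, "dz": 0, "turn": 0}, {"gripper": 0, "dx": 0.137, "dy": 0.1335, "dz": 0, "turn": 0}]}}

```text
time_s: 16.03
tcp_pos: [0.5986, -0.1654, 0.1898]
tcp_rot: [-0.005, 0.628, 0.778, -0.002]
ft_force: [1.4, -0.6, -0.6]
grip_width: 0.0853
```

Request:
{"op": "carry_out", "data": {"steps": [{"gripper": 0, "dx": 0.027, "dy": 0.027, "dz": 0, "turn": 0}, {"gripper": 0, "dx": 0.055, "dy": 0.054, "dz": 0, "turn": 0}, {"gripper": 0, "dx": 0.083, "dy": 0.081, "dz": 0, "turn": 0}, {"gripper": 0, "dx": 0.11, "dy": 0.107, "dz": 0, "turn": 0}, {"gripper": 0, "dx": 0.13, "dy": 0.128, "dz": 0, "turn": 0}]}}

```text
time_s: 16.45
tcp_pos: [0.6973, -0.0081, 0.19]
tcp_rot: [-0.005, 0.627, 0.779, -0.001]
ft_force: [-0.1, -0.7, 0.4]
grip_width: 0.0855
```

Request:
{"op": "carry_out", "data": {"steps": [{"gripper": 0, "dx": 0, "dy": 0, "dz": 0, "turn": 0}, {"gripper": 0, "dx": 0, "dy": 0, "dz": 0.005, "turn": 0}, {"gripper": 0, "dx": 0, "dy": 0, "dz": 0.02, "turn": 0}, {"gripper": 0, "dx": 0, "dy": 0, "dz": 0.035, "turn": 0}, {"gripper": 0, "dx": 0, "dy": 0, "dz": 0.035, "turn": 0}]}}

```text
time_s: 16.87
tcp_pos: [0.6938, -0.0091, 0.1518]
tcp_rot: [-0.007, 0.628, 0.778, -0.003]
ft_force: [-1.3, -0.8, -0.7]
grip_width: 0.0853
```

```bash
python3 - <<'E'
from plan import *
from ov import *
plan((.7002,-.0048,.0715,102.2))
t,s=[camera(n)[:,:,::-1].copy() for n in ("top","side")]
C=carrier((.5046,-.371),np.radians(12.2)); B=brick((.4957,-.3290),np.radians(12.2),.054)+can((.5178,-.432),.02)
sp=[(circ((.7002,-.0048),.0155,.095),r),(circ((.7002,-.0048),.014,0),m)]
o=np.zeros((520,800,3),np.uint8)
o[:400,:480]=view("top",t,430,170,120,100,4,B); o[:400,480:800]=view("side",s,330,80,80,100,4,B)
cv2.imwrite("pics/b2.png",o[:400])
crop(s,250,130,80,100,5,"pics/sp.png")
E
```

```text
now t 16.87 [ 0.6938 -0.0091  0.1518] psi 102.24 tilt [-0.89  0.22] w 0.0853 F [-1.3 -0.8 -0.7] j6 -0.33
-> (0.7002, -0.0048, 0.0715, 102.2) d [0.0023 0.0083 0.0803] turn 0.0006 rows 1.9
```

View pics/b2.png

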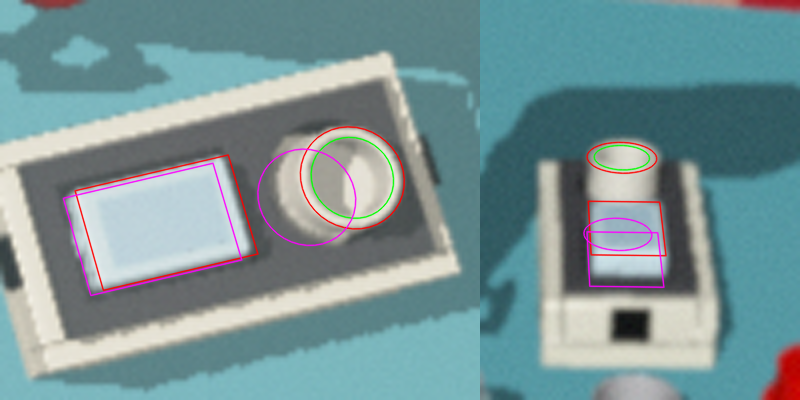

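The top view shows the brick lying in the recess (outline 65–255,155–293) and the canister rim at (353,178) as predicted; the side view agrees. Now the specimen.

Request:
{"op": "carry_out", "data": {"steps": [{"gripper": 0, "dx": 0.0023, "dy": 0.0083, "dz": 0.005, "turn": 0}, {"gripper": 0, "dx": 0.0023, "dy": 0.0083, "dz": 0.02, "turn": 0}, {"gripper": 0, "dx": 0.0023, "dy": 0.0083, "dz": 0.05, "turn": 0}, {"gripper": 0, "dx": 0.0023, "dy": 0.0083, "dz": 0.075, "turn": 0}, {"gripper": 0, "dx": 0.0023, "dy": 0.0083, "dz": 0.08, "turn": 0}]}}

```text
time_s: 17.38
tcp_pos: [0.7002, -0.0049, 0.0709]
tcp_rot: [-0.008, 0.628, 0.778, -0.004]
ft_force: [-1.5, -1.0, -0.5]
grip_width: 0.0855
```

```bash
python3 - <<'E'
from plan import *
plan((.7002,-.0048,.0715,102.2))
E
```

```text
now t 17.38 [ 0.7002 -0.0049  0.0709] psi 102.19 tilt [-0.97  0.25] w 0.0855 F [-1.5 -1.  -0.5] j6 -0.32
-> (0.7002, -0.0048, 0.0715, 102.2) d [ 0.0001 -0.     -0.0006] turn -0.0002 rows 0.0
```

Request:
{"op": "carry_out", "data": {"steps": [{"gripper": 0.15, "dx": 0, "dy": 0, "dz": 0, "turn": 0}, {"gripper": 0.3, "dx": 0, "dy": 0, "dz": 0, "turn": 0}, {"gripper": 0.42, "dx": 0, "dy": 0, "dz": 0, "turn": 0}, {"gripper": 0.5, "dx": 0, "dy": 0, "dz": 0, "turn": 0}, {"gripper": 0.55, "dx": 0, "dy": 0, "dz": 0, "turn": 0}], "squeeze": 30}}

```text
time_s: 17.8
tcp_pos: [0.7015, -0.005, 0.0726]
tcp_rot: [-0.007, 0.628, 0.778, -0.003]
ft_force: [0.2, 0.1, -0.2]
grip_width: 0.0381
```

Request:
{"op": "carry_out", "data": {"steps": [{"gripper": 0.6, "dx": 0, "dy": 0, "dz": 0, "turn": 0}, {"gripper": 0.65, "dx": 0, "dy": 0, "dz": 0, "turn": 0}, {"gripper": 0.7, "dx": 0, "dy": 0, "dz": 0, "turn": 0}, {"gripper": 0.85, "dx": 0, "dy": 0, "dz": 0, "turn": 0}, {"gripper": 1, "dx": 0, "dy": 0, "dz": 0, "turn": 0}]}}

```text
time_s: 18.22
tcp_pos: [0.7025, -0.0051, 0.0741]
tcp_rot: [-0.006, 0.628, 0.778, -0.002]
ft_force: [-0.9, -0.1, 6.6]
grip_width: 0.0298
```

```bash
python3 - <<'E'
from plan import *
from ov import *
a=np.array([.7002,-.0048,.20,102.2]); b=np.array([.5178,-.432,.23,102.2])
plan(tuple(a),*[tuple(np.round(a+(b-a)*k/3,4)) for k in (1,2,3)])
t,s=[camera(n)[:,:,::-1].copy() for n in ("top","side")]
crop(s,250,120,90,100,5,"pics/sp1.png")
E
```

```text
now t 18.22 [ 0.7025 -0.0051  0.0741] psi 102.2 tilt [-0.67  0.22] w 0.0298 F [-0.9 -0.1  6.6] j6 -0.32
-> (np.float64(0.7002), np.float64(-0.0048), np.float64(0.2), np.float64(102.2)) d [ 0.0015 -0.0035 -0.1259] turn -0.0 rows 3.0
-> (np.float64(0.6394), np.float64(-0.1472), np.float64(0.21), np.float64(102.2)) d [-0.1263 -0.0895 -0.01  ] turn -0.0 rows 3.7
-> (np.float64(0.5786), np.float64(-0.2896), np.float64(0.22), np.float64(102.2)) d [-0.1263 -0.0895 -0.01  ] turn -0.0 rows 3.7
-> (np.float64(0.5178), np.float64(-0.432), np.float64(0.23), np.float64(102.2)) d [-0.1263 -0.0895 -0.01  ] turn -0.0 rows 3.7
```

View pics/sp1.png

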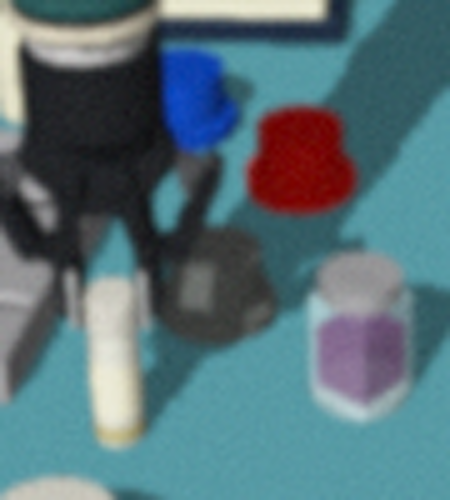

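The crop shows the bottle upright between the pads, gripped at its cap (110,300). Lifting and carrying.

Request:
{"op": "carry_out", "data": {"steps": [{"gripper": 1, "dx": 0, "dy": 0, "dz": -0.006, "turn": 0}, {"gripper": 1, "dx": 0, "dy": 0, "dz": -0.025, "turn": 0}, {"gripper": 1, "dx": 0.001, "dy": -0.001, "dz": -0.06, "turn": 0}, {"gripper": 1, "dx": 0.001, "dy": -0.002, "dz": -0.095, "turn": 0}, {"gripper": 1, "dx": 0.001, "dy": -0.003, "dz": -0.126, "turn": 0}], "squeeze": 35}}

```text
time_s: 18.73
tcp_pos: [0.7007, -0.0052, 0.2021]
tcp_rot: [-0.006, 0.628, 0.778, -0.002]
ft_force: [0.8, 0.4, 0.1]
grip_width: 0.03
```

Request:
{"op": "carry_out", "data": {"steps": [{"gripper": 1, "dx": -0.015, "dy": -0.011, "dz": -0.004, "turn": 0}, {"gripper": 1, "dx": -0.04, "dy": -0.028, "dz": -0.006, "turn": 0}, {"gripper": 1, "dx": -0.067, "dy": -0.047, "dz": -0.008, "turn": 0}, {"gripper": 1, "dx": -0.095, "dy": -0.067, "dz": -0.01, "turn": 0}, {"gripper": 1, "dx": -0.1263, "dy": -0.0895, "dz": -0.01, "turn": 0}]}}

```text
time_s: 19.15
tcp_pos: [0.6398, -0.1481, 0.2132]
tcp_rot: [-0.005, 0.627, 0.779, -0.002]
ft_force: [1.0, 0.1, -0.3]
grip_width: 0.0295
```

Request:
{"op": "carry_out", "data": {"steps": [{"gripper": 1, "dx": -0.026, "dy": -0.018, "dz": 0, "turn": 0}, {"gripper": 1, "dx": -0.051, "dy": -0.036, "dz": 0, "turn": 0}, {"gripper": 1, "dx": -0.076, "dy": -0.054, "dz": 0, "turn": 0}, {"gripper": 1, "dx": -0.101, "dy": -0.072, "dz": 0, "turn": 0}, {"gripper": 1, "dx": -0.1263, "dy": -0.0895, "dz": 0, "turn": 0}]}}

```text
time_s: 19.57
tcp_pos: [0.5782, -0.2917, 0.2136]
tcp_rot: [-0.005, 0.627, 0.779, -0.002]
ft_force: [0.2, -0.1, 0.8]
grip_width: 0.0299
```

Request:
{"op": "carry_out", "data": {"steps": [{"gripper": 1, "dx": -0.026, "dy": -0.018, "dz": 0, "turn": 0}, {"gripper": 1, "dx": -0.051, "dy": -0.036, "dz": 0, "turn": 0}, {"gripper": 1, "dx": -0.076, "dy": -0.054, "dz": 0, "turn": 0}, {"gripper": 1, "dx": -0.1, "dy": -0.071, "dz": 0, "turn": 0}, {"gripper": 1, "dx": -0.118, "dy": -0.084, "dz": 0, "turn": 0}]}}

```text
time_s: 19.98
tcp_pos: [0.5199, -0.4271, 0.214]
tcp_rot: [-0.005, 0.628, 0.778, -0.002]
ft_force: [1.1, 0.3, 0.1]
grip_width: 0.0298
```

Request:
{"op": "carry_out", "data": {"steps": [{"gripper": 1, "dx": 0, "dy": 0, "dz": 0, "turn": 0}, {"gripper": 1, "dx": 0, "dy": 0, "dz": 0, "turn": 0}, {"gripper": 1, "dx": 0, "dy": 0, "dz": 0, "turn": 0}, {"gripper": 1, "dx": 0, "dy": 0, "dz": 0, "turn": 0}, {"gripper": 1, "dx": 0, "dy": 0, "dz": 0, "turn": 0}]}}

```text
time_s: 20.4
tcp_pos: [0.5205, -0.4258, 0.2141]
tcp_rot: [-0.005, 0.627, 0.779, -0.002]
ft_force: [-0.6, -0.3, 0.0]
grip_width: 0.0299
```

```bash
python3 - <<'E'
from plan import *
plan((.5178,-.432,.18,102.2),(.5178,-.432,.11,102.2),(.5178,-.432,.0985,102.2))
E
```

```text
now t 20.4 [ 0.5205 -0.4258  0.2141] psi 102.3 tilt [-0.6   0.19] w 0.0299 F [-0.6 -0.3  0. ] j6 -1.0
-> (0.5178, -0.432, 0.18, 102.2) d [-0.0057 -0.0036  0.0341] turn 0.0018 rows 0.8
-> (0.5178, -0.432, 0.11, 102.2) d [0.   0.   0.07] turn -0.0 rows 1.7
-> (0.5178, -0.432, 0.0985, 102.2) d [0.     0.     0.0115] turn -0.0 rows 0.3
```

Request:
{"op": "carry_out", "data": {"steps": [{"gripper": 1, "dx": -0.003, "dy": -0.002, "dz": 0.003, "turn": 0.002}, {"gripper": 1, "dx": -0.0057, "dy": -0.0036, "dz": 0.01, "turn": 0.002}, {"gripper": 1, "dx": -0.0057, "dy": -0.0036, "dz": 0.018, "turn": 0.002}, {"gripper": 1, "dx": -0.0057, "dy": -0.0036, "dz": 0.024, "turn": 0.002}, {"gripper": 1, "dx": -0.0057, "dy": -0.0036, "dz": 0.024, "turn": 0.002}]}}

```text
time_s: 20.82
tcp_pos: [0.5169, -0.4309, 0.1876]
tcp_rot: [-0.007, 0.628, 0.778, -0.002]
ft_force: [-0.3, 0.1, -1.4]
grip_width: 0.0298
```

```bash
python3 - <<'E'
from plan import *
from ov import *
plan((.5178,-.432,.11,102.2))
p=readout.get_state()["tcp_pos"]
t,s=[camera(n)[:,:,::-1].copy() for n in ("top","side")]
z=p[2]-.0741
B=[(circ(p[:2],.0155,z+.095),r),(circ(p[:2],.014,z),m)]+can((.5178,-.432),.02)[:2]
o=np.zeros((400,800,3),np.uint8)
o[:,:400]=view("top",t,460,155,80,80,5,B); o[:,400:]=view("side",s,345,65,80,80,5,B)
cv2.imwrite("pics/sp2.png",o)
E
```

```text
now t 20.82 [ 0.5169 -0.4309  0.1876] psi 102.19 tilt [-0.76  0.36] w 0.0298 F [-0.3  0.1 -1.4] j6 -1.01
-> (0.5178, -0.432, 0.11, 102.2) d [-0.0019  0.0016  0.0776] turn -0.0002 rows 1.9
```

View pics/sp2.png

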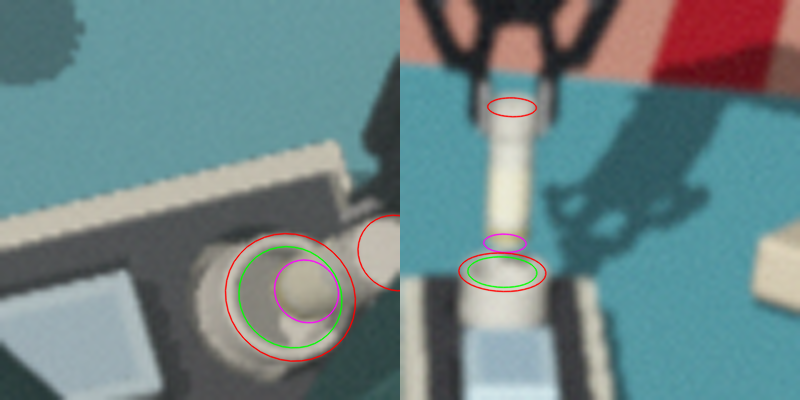

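Both views show the bottle upright, matching the prediction and centred over the canister rim. Lowering.

Request:
{"op": "carry_out", "data": {"steps": [{"gripper": 1, "dx": -0.001, "dy": 0.001, "dz": 0.012, "turn": 0}, {"gripper": 1, "dx": -0.002, "dy": 0.0016, "dz": 0.03, "turn": 0}, {"gripper": 1, "dx": -0.002, "dy": 0.0016, "dz": 0.05, "turn": 0}, {"gripper": 1, "dx": -0.002, "dy": 0.0016, "dz": 0.068, "turn": 0}, {"gripper": 1, "dx": -0.002, "dy": 0.0016, "dz": 0.076, "turn": 0}]}}

```text
time_s: 21.33
tcp_pos: [0.5175, -0.4317, 0.1101]
tcp_rot: [-0.008, 0.628, 0.778, -0.002]
ft_force: [-0.7, -0.2, -0.0]
grip_width: 0.0298
```

Request:
{"op": "carry_out", "data": {"steps": [{"gripper": 1, "dx": 0, "dy": 0, "dz": 0.002, "turn": 0}, {"gripper": 1, "dx": 0, "dy": 0, "dz": 0.004, "turn": 0}, {"gripper": 1, "dx": 0, "dy": 0, "dz": 0.006, "turn": 0}, {"gripper": 1, "dx": 0, "dy": 0, "dz": 0.008, "turn": 0}, {"gripper": 1, "dx": 0, "dy": 0, "dz": 0.008, "turn": 0}]}}

```text
time_s: 21.75
tcp_pos: [0.5178, -0.432, 0.1026]
tcp_rot: [-0.007, 0.628, 0.778, -0.002]
ft_force: [-0.6, 0.6, -0.6]
grip_width: 0.0299
```

```bash
python3 - <<'E'
from plan import *
plan((.5178,-.432,.0985,102.2))
E
```

```text
now t 21.75 [ 0.5178 -0.432   0.1026] psi 102.18 tilt [-0.77  0.37] w 0.0299 F [-0.6  0.6 -0.6] j6 -1.0
-> (0.5178, -0.432, 0.0985, 102.2) d [-0.      0.0001  0.0041] turn -0.0003 rows 0.1
```

Request:
{"op": "carry_out", "data": {"steps": [{"gripper": 1, "dx": 0, "dy": 0, "dz": 0.001, "turn": 0}, {"gripper": 1, "dx": 0, "dy": 0, "dz": 0.002, "turn": 0}, {"gripper": 1, "dx": 0, "dy": 0, "dz": 0.003, "turn": 0}, {"gripper": 1, "dx": 0, "dy": 0, "dz": 0.004, "turn": 0}, {"gripper": 1, "dx": 0, "dy": 0, "dz": 0.004, "turn": 0}]}}

```text
time_s: 22.17
tcp_pos: [0.5176, -0.4319, 0.0985]
tcp_rot: [-0.007, 0.628, 0.778, -0.002]
ft_force: [-0.2, -0.4, -0.3]
grip_width: 0.0295
```

Request:
{"op": "carry_out", "data": {"steps": [{"gripper": 1, "dx": 0, "dy": 0, "dz": 0.0005, "turn": 0}, {"gripper": 1, "dx": 0, "dy": 0, "dz": 0.001, "turn": 0}, {"gripper": 1, "dx": 0, "dy": 0, "dz": 0.0015, "turn": 0}, {"gripper": 1, "dx": 0, "dy": 0, "dz": 0.0015, "turn": 0}, {"gripper": 1, "dx": 0, "dy": 0, "dz": 0.0015, "turn": 0}]}}

```text
time_s: 22.58
tcp_pos: [0.5178, -0.4322, 0.0981]
tcp_rot: [-0.007, 0.628, 0.778, -0.002]
ft_force: [-1.6, 1.4, 5.5]
grip_width: 0.0296
```

Contact came exactly at the expected height. Releasing slowly.

Request:
{"op": "carry_out", "data": {"steps": [{"gripper": 0.62, "dx": 0, "dy": 0, "dz": 0, "turn": 0}, {"gripper": 0.58, "dx": 0, "dy": 0, "dz": 0, "turn": 0}, {"gripper": 0.52, "dx": 0, "dy": 0, "dz": 0, "turn": 0}, {"gripper": 0.4, "dx": 0, "dy": 0, "dz": 0, "turn": 0}, {"gripper": 0.25, "dx": 0, "dy": 0, "dz": 0, "turn": 0}]}}

```text
time_s: 23.0
tcp_pos: [0.5177, -0.4322, 0.0979]
tcp_rot: [-0.007, 0.628, 0.778, -0.002]
ft_force: [-0.2, -0.1, -0.0]
grip_width: 0.0619
```

Request:
{"op": "carry_out", "data": {"steps": [{"gripper": 0.1, "dx": 0, "dy": 0, "dz": 0, "turn": 0}, {"gripper": 0, "dx": 0, "dy": 0, "dz": -0.005, "turn": 0}, {"gripper": 0, "dx": 0, "dy": 0, "dz": -0.025, "turn": 0}, {"gripper": 0, "dx": 0, "dy": 0, "dz": -0.055, "turn": 0}, {"gripper": 0, "dx": 0, "dy": 0, "dz": -0.09, "turn": 0}]}}

```text
time_s: 23.42
tcp_pos: [0.5178, -0.4315, 0.1871]
tcp_rot: [-0.009, 0.628, 0.778, -0.002]
ft_force: [0.1, 0.1, 0.1]
grip_width: 0.0857
```

```bash
python3 - <<'E'
from plan import *
a=np.array([.5178,-.432,.19,102.2]);b=np.array([.681,-.137,.13,65])
plan(*[tuple(np.round(a+(b-a)*k/2,4)) for k in (1,2)],(.681,-.137,.018,65))
E
```

```text
now t 23.42 [ 0.5178 -0.4315  0.1871] psi 102.18 tilt [-0.94  0.52] w 0.0857 F [0.1 0.1 0.1] j6 -1.01
-> (np.float64(0.5994), np.float64(-0.2845), np.float64(0.16), np.float64(83.6)) d [0.1262 0.1112 0.0271] turn 0.3243 rows 4.1
-> (np.float64(0.681), np.float64(-0.137), np.float64(0.13), np.float64(65.0)) d [0.1557 0.0646 0.03  ] turn 0.3246 rows 4.1
-> (0.681, -0.137, 0.018, 65) d [0.    0.    0.112] turn -0.0 rows 2.7
```

```bash
python3 - <<'E'
from plan import *
plan((.6,-.2843,.165,102.2),(.681,-.1371,.14,102.2))
print("jar",atz("top",300+180/3.2,120+235/3.2,.082))
E
```

```text
now t 23.42 [ 0.5178 -0.4315  0.1871] psi 102.18 tilt [-0.94  0.52] w 0.0857 F [0.1 0.1 0.1] j6 -1.01
-> (0.6, -0.2843, 0.165, 102.2) d [0.1263 0.1118 0.0221] turn -0.0003 rows 4.1
-> (0.681, -0.1371, 0.14, 102.2) d [0.1268 0.1103 0.025 ] turn -0.0 rows 4.1
jar [ 0.5729529  -0.07239159  0.082     ]
```

Request:
{"op": "carry_out", "data": {"steps": [{"gripper": 0, "dx": 0.025, "dy": 0.022, "dz": 0, "turn": 0}, {"gripper": 0, "dx": 0.05, "dy": 0.045, "dz": 0.002, "turn": 0}, {"gripper": 0, "dx": 0.076, "dy": 0.067, "dz": 0.008, "turn": 0}, {"gripper": 0, "dx": 0.101, "dy": 0.089, "dz": 0.015, "turn": 0}, {"gripper": 0, "dx": 0.1263, "dy": 0.1118, "dz": 0.022, "turn": 0}]}}

```text
time_s: 23.83
tcp_pos: [0.6007, -0.2832, 0.1656]
tcp_rot: [-0.009, 0.628, 0.778, -0.002]
ft_force: [0.3, -0.3, -0.4]
grip_width: 0.0854
```

Request:
{"op": "carry_out", "data": {"steps": [{"gripper": 0, "dx": 0.028, "dy": 0.025, "dz": 0.005, "turn": 0}, {"gripper": 0, "dx": 0.056, "dy": 0.05, "dz": 0.01, "turn": 0}, {"gripper": 0, "dx": 0.084, "dy": 0.075, "dz": 0.015, "turn": 0}, {"gripper": 0, "dx": 0.11, "dy": 0.098, "dz": 0.02, "turn": 0}, {"gripper": 0, "dx": 0.123, "dy": 0.107, "dz": 0.022, "turn": 0}]}}

```text
time_s: 24.25
tcp_pos: [0.6808, -0.1359, 0.1433]
tcp_rot: [-0.009, 0.627, 0.779, -0.001]
ft_force: [-0.2, -0.2, -0.2]
grip_width: 0.0854
```

Request:
{"op": "carry_out", "data": {"steps": [{"gripper": 0, "dx": 0, "dy": 0, "dz": 0, "turn": 0}, {"gripper": 0, "dx": 0, "dy": 0, "dz": 0.005, "turn": 0}, {"gripper": 0, "dx": 0, "dy": 0, "dz": 0.02, "turn": 0}, {"gripper": 0, "dx": 0, "dy": 0, "dz": 0.04, "turn": 0}, {"gripper": 0, "dx": 0, "dy": 0, "dz": 0.045, "turn": 0}]}}

```text
time_s: 24.67
tcp_pos: [0.6775, -0.1371, 0.0957]
tcp_rot: [-0.011, 0.628, 0.778, -0.002]
ft_force: [-0.5, 0.4, -0.7]
grip_width: 0.0859
```

```bash
python3 - <<'E'
from plan import *
from ov import *
plan((.681,-.1371,.018,102.2))
t,s=[camera(n)[:,:,::-1].copy() for n in ("top","side")]
B=[(circ((.5178,-.432),.0155,.119),r),(circ((.5178,-.432),.029,.092),g)]
o=np.zeros((400,800,3),np.uint8)
o[:,:400]=view("top",t,460,155,80,80,5,B); o[:,400:]=view("side",s,345,65,80,80,5,B)
cv2.imwrite("pics/sp3.png",o)
E
```

```text
now t 24.67 [ 0.6775 -0.1371  0.0957] psi 102.2 tilt [-1.09  0.61] w 0.0859 F [-0.5  0.4 -0.7] j6 -0.52
-> (0.681, -0.1371, 0.018, 102.2) d [-0.0018  0.0046  0.0776] turn -0.0 rows 1.9
```

View pics/sp3.png

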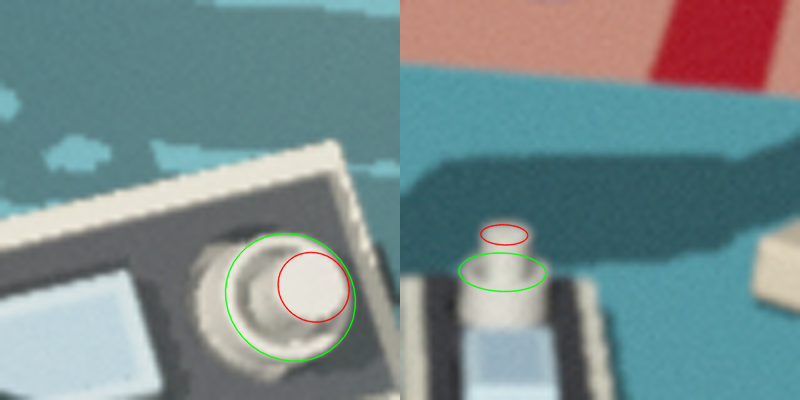

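The specimen stands upright and centred in the canister (top at (315,287) and (504,232), as predicted). Now the cap.

Request:
{"op": "carry_out", "data": {"steps": [{"gripper": 0, "dx": -0.001, "dy": 0.003, "dz": 0.008, "turn": 0}, {"gripper": 0, "dx": -0.0018, "dy": 0.0046, "dz": 0.03, "turn": 0}, {"gripper": 0, "dx": -0.0018, "dy": 0.0046, "dz": 0.055, "turn": 0}, {"gripper": 0, "dx": -0.0018, "dy": 0.0046, "dz": 0.072, "turn": 0}, {"gripper": 0, "dx": -0.0018, "dy": 0.0046, "dz": 0.077, "turn": 0}]}}

```text
time_s: 25.18
tcp_pos: [0.6801, -0.1371, 0.0174]
tcp_rot: [-0.012, 0.628, 0.778, -0.002]
ft_force: [0.2, 0.6, -0.7]
grip_width: 0.0853
```

Request:
{"op": "carry_out", "data": {"steps": [{"gripper": 0.15, "dx": 0, "dy": 0, "dz": 0, "turn": 0}, {"gripper": 0.3, "dx": 0, "dy": 0, "dz": 0, "turn": 0}, {"gripper": 0.5, "dx": 0, "dy": 0, "dz": 0, "turn": 0}, {"gripper": 1, "dx": 0, "dy": 0, "dz": 0, "turn": 0}, {"gripper": 1, "dx": 0, "dy": 0, "dz": 0, "turn": 0}], "squeeze": 30}}

```text
time_s: 25.6
tcp_pos: [0.6813, -0.1376, 0.0189]
tcp_rot: [-0.011, 0.628, 0.778, -0.002]
ft_force: [-0.4, -1.5, 2.8]
grip_width: 0.0547
```

Request:
{"op": "carry_out", "data": {"steps": [{"gripper": 1, "dx": 0, "dy": 0, "dz": 0, "turn": 0}, {"gripper": 1, "dx": 0, "dy": 0, "dz": 0, "turn": 0}, {"gripper": 1, "dx": 0, "dy": 0, "dz": 0, "turn": 0}, {"gripper": 1, "dx": 0, "dy": 0, "dz": 0, "turn": 0}, {"gripper": 1, "dx": 0, "dy": 0, "dz": 0, "turn": 0}]}}

```text
time_s: 26.02
tcp_pos: [0.6812, -0.1376, 0.019]
tcp_rot: [-0.011, 0.628, 0.778, -0.002]
ft_force: [-0.8, -0.1, 0.8]
grip_width: 0.0548
```

```bash
python3 - <<'E'
from plan import *
plan((.681,-.1371,.16,102.2),(.6,-.2843,.18,102.2),(.5178,-.4315,.19,102.2))
E
```

```text
now t 26.02 [ 0.6812 -0.1376  0.019 ] psi 102.16 tilt [-1.09  0.61] w 0.0548 F [-0.8 -0.1  0.8] j6 -0.52
-> (0.681, -0.1371, 0.16, 102.2) d [ 0.0025 -0.0024 -0.141 ] turn -0.0006 rows 3.4
-> (0.6, -0.2843, 0.18, 102.2) d [-0.1268 -0.1103 -0.02  ] turn -0.0 rows 4.1
-> (0.5178, -0.4315, 0.19, 102.2) d [-0.1265 -0.1115 -0.01  ] turn -0.0 rows 4.1
```

Request:
{"op": "carry_out", "data": {"steps": [{"gripper": 1, "dx": 0, "dy": 0, "dz": -0.01, "turn": 0}, {"gripper": 1, "dx": 0.001, "dy": 0, "dz": -0.04, "turn": 0}, {"gripper": 1, "dx": 0.0025, "dy": -0.001, "dz": -0.08, "turn": 0}, {"gripper": 1, "dx": 0.0025, "dy": -0.0024, "dz": -0.12, "turn": 0}, {"gripper": 1, "dx": 0.0025, "dy": -0.0024, "dz": -0.155, "turn": 0}]}}

```text
time_s: 26.43
tcp_pos: [0.6812, -0.1372, 0.177]
tcp_rot: [-0.01, 0.628, 0.778, -0.002]
ft_force: [1.1, 0.4, 0.2]
grip_width: 0.0552
```

Request:
{"op": "carry_out", "data": {"steps": [{"gripper": 1, "dx": -0.02, "dy": -0.017, "dz": -0.005, "turn": 0}, {"gripper": 1, "dx": -0.045, "dy": -0.039, "dz": -0.008, "turn": 0}, {"gripper": 1, "dx": -0.072, "dy": -0.063, "dz": -0.01, "turn": 0}, {"gripper": 1, "dx": -0.1, "dy": -0.087, "dz": -0.01, "turn": 0}, {"gripper": 1, "dx": -0.127, "dy": -0.11, "dz": -0.01, "turn": 0}]}}

```text
time_s: 26.85
tcp_pos: [0.5998, -0.2859, 0.188]
tcp_rot: [-0.01, 0.628, 0.778, -0.002]
ft_force: [0.5, 0.1, -1.1]
grip_width: 0.0552
```

Request:
{"op": "carry_out", "data": {"steps": [{"gripper": 1, "dx": -0.028, "dy": -0.025, "dz": 0, "turn": 0}, {"gripper": 1, "dx": -0.056, "dy": -0.05, "dz": 0, "turn": 0}, {"gripper": 1, "dx": -0.084, "dy": -0.074, "dz": 0, "turn": 0}, {"gripper": 1, "dx": -0.108, "dy": -0.095, "dz": 0, "turn": 0}, {"gripper": 1, "dx": -0.121, "dy": -0.107, "dz": 0, "turn": 0}]}}

```text
time_s: 27.27
tcp_pos: [0.5187, -0.4303, 0.1888]
tcp_rot: [-0.009, 0.629, 0.778, -0.003]
ft_force: [0.6, -0.2, -0.4]
grip_width: 0.0549
```

Request:
{"op": "carry_out", "data": {"steps": [{"gripper": 1, "dx": 0, "dy": 0, "dz": 0, "turn": 0}, {"gripper": 1, "dx": 0, "dy": 0, "dz": 0, "turn": 0}, {"gripper": 1, "dx": 0, "dy": 0, "dz": 0, "turn": 0}, {"gripper": 1, "dx": 0, "dy": 0, "dz": 0, "turn": 0}, {"gripper": 1, "dx": 0, "dy": 0, "dz": 0, "turn": 0}]}}

```text
time_s: 27.68
tcp_pos: [0.5194, -0.4289, 0.1889]
tcp_rot: [-0.01, 0.628, 0.778, -0.002]
ft_force: [0.4, -0.0, -0.1]
grip_width: 0.0551
```

```bash
python3 - <<'E'
from plan import *
plan((.5178,-.432,.16,102.2),(.5178,-.432,.115,102.2))
E
```

```text
now t 27.68 [ 0.5194 -0.4289  0.1889] psi 102.17 tilt [-1.02  0.48] w 0.0551 F [ 0.4 -0.  -0.1] j6 -1.0
-> (0.5178, -0.432, 0.16, 102.2) d [-0.003  -0.0018  0.0289] turn -0.0005 rows 0.7
-> (0.5178, -0.432, 0.115, 102.2) d [0.    0.    0.045] turn -0.0 rows 1.1
```

Request:
{"op": "carry_out", "data": {"steps": [{"gripper": 1, "dx": -0.0015, "dy": -0.001, "dz": 0.004, "turn": 0}, {"gripper": 1, "dx": -0.003, "dy": -0.0018, "dz": 0.01, "turn": 0}, {"gripper": 1, "dx": -0.003, "dy": -0.0018, "dz": 0.018, "turn": 0}, {"gripper": 1, "dx": -0.003, "dy": -0.0018, "dz": 0.025, "turn": 0}, {"gripper": 1, "dx": -0.003, "dy": -0.0018, "dz": 0.026, "turn": 0}]}}

```text
time_s: 28.1
tcp_pos: [0.5168, -0.4308, 0.1605]
tcp_rot: [-0.011, 0.628, 0.778, -0.002]
ft_force: [-0.5, 0.4, -0.5]
grip_width: 0.0551
```

```bash
python3 - <<'E'
from plan import *
from ov import *
plan((.5178,-.432,.118,102.2))
p=readout.get_state()["tcp_pos"]; z=p[2]-.019
t,s=[camera(n)[:,:,::-1].copy() for n in ("top","side")]
B=[(circ((.5178,-.432),.029,.092),g),(circ(p[:2],.0355,z),m),(circ(p[:2],.028,z+.046),r)]
o=np.zeros((400,800,3),np.uint8)
o[:,:400]=view("top",t,460,155,80,80,5,B); o[:,400:]=view("side",s,345,65,80,80,5,B)
cv2.imwrite("pics/cap1.png",o)
E
```

```text
now t 28.1 [ 0.5168 -0.4308  0.1605] psi 102.18 tilt [-1.17  0.63] w 0.0551 F [-0.5  0.4 -0.5] j6 -1.0
-> (0.5178, -0.432, 0.118, 102.2) d [-0.002   0.0014  0.0425] turn -0.0004 rows 1.0
```

View pics/cap1.png

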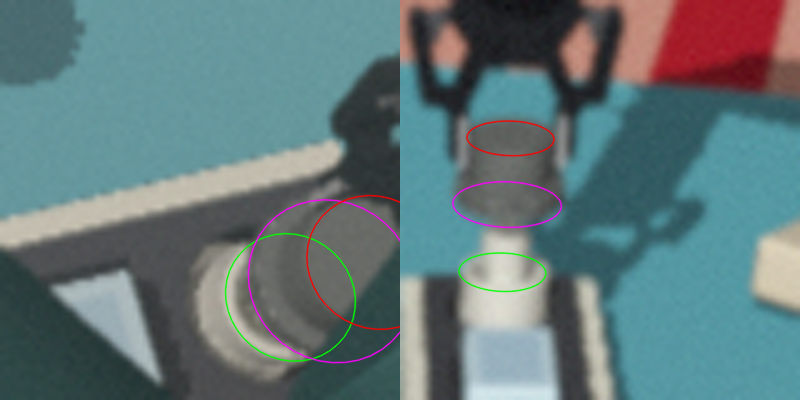

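The cap hangs level and matches the model, centred over the specimen in both views. Lowering.

Request:
{"op": "carry_out", "data": {"steps": [{"gripper": 1, "dx": -0.001, "dy": 0.001, "dz": 0.008, "turn": 0}, {"gripper": 1, "dx": -0.002, "dy": 0.0014, "dz": 0.018, "turn": 0}, {"gripper": 1, "dx": -0.002, "dy": 0.0014, "dz": 0.03, "turn": 0}, {"gripper": 1, "dx": -0.002, "dy": 0.0014, "dz": 0.039, "turn": 0}, {"gripper": 1, "dx": -0.002, "dy": 0.0014, "dz": 0.042, "turn": 0}]}}

```text
time_s: 28.62
tcp_pos: [0.5171, -0.4316, 0.117]
tcp_rot: [-0.013, 0.628, 0.778, -0.002]
ft_force: [0.0, 0.0, -0.7]
grip_width: 0.0546
```

Request:
{"op": "carry_out", "data": {"steps": [{"gripper": 1, "dx": 0, "dy": 0, "dz": 0.002, "turn": 0}, {"gripper": 1, "dx": 0, "dy": 0, "dz": 0.004, "turn": 0}, {"gripper": 1, "dx": 0, "dy": 0, "dz": 0.006, "turn": 0}, {"gripper": 1, "dx": 0, "dy": 0, "dz": 0.008, "turn": 0}, {"gripper": 1, "dx": 0, "dy": 0, "dz": 0.01, "turn": 0}]}}

```text
time_s: 29.03
tcp_pos: [0.5171, -0.4317, 0.1073]
tcp_rot: [-0.012, 0.628, 0.778, -0.002]
ft_force: [0.4, 0.6, 0.4]
grip_width: 0.0548
```

```bash
python3 - <<'E'
from plan import *
plan((.5178,-.432,.0995,102.2))
E
```

```text
now t 29.03 [ 0.5171 -0.4317  0.1073] psi 102.16 tilt [-1.23  0.69] w 0.0548 F [0.4 0.6 0.4] j6 -1.0
-> (0.5178, -0.432, 0.0995, 102.2) d [-0.0006  0.0007  0.0078] turn -0.0006 rows 0.2
```

Request:
{"op": "carry_out", "data": {"steps": [{"gripper": 1, "dx": -0.0006, "dy": 0.0007, "dz": 0.0015, "turn": 0}, {"gripper": 1, "dx": -0.0006, "dy": 0.0007, "dz": 0.003, "turn": 0}, {"gripper": 1, "dx": -0.0006, "dy": 0.0007, "dz": 0.0045, "turn": 0}, {"gripper": 1, "dx": -0.0006, "dy": 0.0007, "dz": 0.006, "turn": 0}, {"gripper": 1, "dx": -0.0006, "dy": 0.0007, "dz": 0.007, "turn": 0}]}}

```text
time_s: 29.45
tcp_pos: [0.5178, -0.432, 0.1001]
tcp_rot: [-0.012, 0.628, 0.778, -0.002]
ft_force: [0.3, 0.9, -0.6]
grip_width: 0.0549
```

Request:
{"op": "carry_out", "data": {"steps": [{"gripper": 1, "dx": 0, "dy": 0, "dz": 0.0005, "turn": 0}, {"gripper": 1, "dx": 0, "dy": 0, "dz": 0.001, "turn": 0}, {"gripper": 1, "dx": 0, "dy": 0, "dz": 0.0015, "turn": 0}, {"gripper": 1, "dx": 0, "dy": 0, "dz": 0.002, "turn": 0}, {"gripper": 1, "dx": 0, "dy": 0, "dz": 0.002, "turn": 0}]}}

```text
time_s: 29.87
tcp_pos: [0.518, -0.4321, 0.099]
tcp_rot: [-0.012, 0.628, 0.778, -0.002]
ft_force: [-1.9, 1.3, 5.2]
grip_width: 0.0549
```

Request:
{"op": "carry_out", "data": {"steps": [{"gripper": 0.3, "dx": 0, "dy": 0, "dz": 0, "turn": 0}, {"gripper": 0.2, "dx": 0, "dy": 0, "dz": 0, "turn": 0}, {"gripper": 0, "dx": 0, "dy": 0, "dz": 0, "turn": 0}, {"gripper": 0, "dx": 0, "dy": 0, "dz": 0, "turn": 0}, {"gripper": 0, "dx": 0, "dy": 0, "dz": 0, "turn": 0}]}}

```text
time_s: 30.28
tcp_pos: [0.5179, -0.4321, 0.0988]
tcp_rot: [-0.012, 0.628, 0.778, -0.002]
ft_force: [-0.3, -0.1, -0.1]
grip_width: 0.0855
```

Request:
{"op": "carry_out", "data": {"steps": [{"gripper": 0, "dx": 0, "dy": 0, "dz": -0.01, "turn": 0}, {"gripper": 0, "dx": 0, "dy": 0, "dz": -0.03, "turn": 0}, {"gripper": 0, "dx": 0, "dy": 0, "dz": -0.06, "turn": 0}, {"gripper": 0, "dx": 0, "dy": 0, "dz": -0.09, "turn": 0}, {"gripper": 0, "dx": 0, "dy": 0, "dz": -0.12, "turn": 0}]}}

```text
time_s: 30.7
tcp_pos: [0.5202, -0.4334, 0.2206]
tcp_rot: [-0.012, 0.628, 0.778, -0.002]
ft_force: [-0.1, -1.1, -0.4]
grip_width: 0.0854
```

```bash
python3 - <<'E'
from plan import *
a=np.array([.518,-.432,.22,102.2]);b=np.array([.5197,.368,.20,86.15])
plan(*[tuple(np.round(a+(b-a)*k/4,4)) for k in (1,2,3,4)])
E
```

```text
now t 30.7 [ 0.5202 -0.4334  0.2206] psi 102.16 tilt [-1.22  0.68] w 0.0854 F [-0.1 -1.1 -0.4] j6 -1.0
-> (np.float64(0.5184), np.float64(-0.232), np.float64(0.215), np.float64(98.1875)) d [0.1971 0.0408 0.008 ] turn 0.0694 rows 4.8
-> (np.float64(0.5188), np.float64(-0.032), np.float64(0.21), np.float64(94.175)) d [0.1979 0.0289 0.005 ] turn 0.07 rows 4.8
-> (np.float64(0.5193), np.float64(0.168), np.float64(0.205), np.float64(90.1625)) d [0.1994 0.0151 0.005 ] turn 0.07 rows 4.8
-> (np.float64(0.5197), np.float64(0.368), np.float64(0.2), np.float64(86.15)) d [0.2   0.001 0.005] turn 0.07 rows 4.8
```

Request:
{"op": "carry_out", "data": {"steps": [{"gripper": 0, "dx": 0.04, "dy": 0.008, "dz": 0, "turn": 0.014}, {"gripper": 0, "dx": 0.08, "dy": 0.016, "dz": 0, "turn": 0.028}, {"gripper": 0, "dx": 0.12, "dy": 0.024, "dz": 0, "turn": 0.042}, {"gripper": 0, "dx": 0.16, "dy": 0.033, "dz": 0, "turn": 0.056}, {"gripper": 0, "dx": 0.197, "dy": 0.041, "dz": 0, "turn": 0.07}]}}

```text
time_s: 31.12
tcp_pos: [0.5185, -0.2301, 0.2239]
tcp_rot: [-0.012, 0.655, 0.755, -0.002]
ft_force: [0.3, -0.4, 0.0]
grip_width: 0.0852
```

Request:
{"op": "carry_out", "data": {"steps": [{"gripper": 0, "dx": 0.04, "dy": 0.006, "dz": 0, "turn": 0.014}, {"gripper": 0, "dx": 0.08, "dy": 0.012, "dz": 0, "turn": 0.028}, {"gripper": 0, "dx": 0.12, "dy": 0.018, "dz": 0, "turn": 0.042}, {"gripper": 0, "dx": 0.16, "dy": 0.024, "dz": 0, "turn": 0.056}, {"gripper": 0, "dx": 0.198, "dy": 0.029, "dz": 0, "turn": 0.07}]}}

```text
time_s: 31.53
tcp_pos: [0.5192, -0.028, 0.2273]
tcp_rot: [-0.011, 0.682, 0.732, -0.002]
ft_force: [1.4, -0.1, -0.2]
grip_width: 0.0853
```

Request:
{"op": "carry_out", "data": {"steps": [{"gripper": 0, "dx": 0.04, "dy": 0.003, "dz": 0, "turn": 0.014}, {"gripper": 0, "dx": 0.08, "dy": 0.006, "dz": 0, "turn": 0.028}, {"gripper": 0, "dx": 0.12, "dy": 0.009, "dz": 0, "turn": 0.042}, {"gripper": 0, "dx": 0.16, "dy": 0.012, "dz": 0, "turn": 0.056}, {"gripper": 0, "dx": 0.199, "dy": 0.015, "dz": 0, "turn": 0.07}]}}

```text
time_s: 31.95
tcp_pos: [0.5199, 0.1737, 0.2306]
tcp_rot: [-0.011, 0.707, 0.707, -0.002]
ft_force: [1.5, -0.7, -0.0]
grip_width: 0.0851
```

Request:
{"op": "carry_out", "data": {"steps": [{"gripper": 0, "dx": 0.04, "dy": 0, "dz": 0, "turn": 0.014}, {"gripper": 0, "dx": 0.08, "dy": 0, "dz": 0, "turn": 0.028}, {"gripper": 0, "dx": 0.12, "dy": 0, "dz": 0, "turn": 0.042}, {"gripper": 0, "dx": 0.16, "dy": 0.001, "dz": 0, "turn": 0.056}, {"gripper": 0, "dx": 0.185, "dy": 0.001, "dz": 0, "turn": 0.07}]}}

```text
time_s: 32.37
tcp_pos: [0.5206, 0.3628, 0.2338]
tcp_rot: [-0.011, 0.731, 0.682, -0.001]
ft_force: [0.3, 0.4, -0.3]
grip_width: 0.0856
```

Request:
{"op": "carry_out", "data": {"steps": [{"gripper": 0, "dx": 0, "dy": 0, "dz": 0, "turn": 0}, {"gripper": 0, "dx": 0, "dy": 0, "dz": 0.01, "turn": 0}, {"gripper": 0, "dx": 0, "dy": 0, "dz": 0.03, "turn": 0}, {"gripper": 0, "dx": 0, "dy": 0, "dz": 0.05, "turn": 0}, {"gripper": 0, "dx": 0, "dy": 0, "dz": 0.05, "turn": 0}]}}

```text
time_s: 32.78
tcp_pos: [0.517, 0.3605, 0.1797]
tcp_rot: [-0.012, 0.731, 0.682, -0.005]
ft_force: [-0.8, -0.1, -0.6]
grip_width: 0.0857
```

```bash
python3 - <<'E'
from plan import *
from ov import *
plan((.5197,.3682,.093,86.15))
t,s=[camera(n)[:,:,::-1].copy() for n in ("top","side")]
D=np.radians(12.2);w=(.5178,-.432)
B=[(circ(w,.0355,.080),m),(circ(w,.028,.126),r)]+lid((.5046,-.371),D,.056)
L=lid((.5197,.3682),np.radians(-3.85))
o=np.zeros((600,800,3),np.uint8)
o[:320,:400]=view("top",t,440,165,100,80,4,B); o[:320,400:]=view("side",s,335,80,100,80,4,B[:2])
o[320:,:560]=view("top",t,105,180,140,70,4,L); o[320:,560:]=view("side",s,240,250,60,70,4,L)
cv2.imwrite("pics/l1.png",o)
E
```

```text
now t 32.78 [0.517  0.3605 0.1797] psi 86.01 tilt [-1.35  0.56] w 0.0857 F [-0.8 -0.1 -0.6] j6 0.55
-> (0.5197, 0.3682, 0.093, 86.15) d [0.0072 0.0042 0.0867] turn -0.0024 rows 2.1
```

View pics/l1.png

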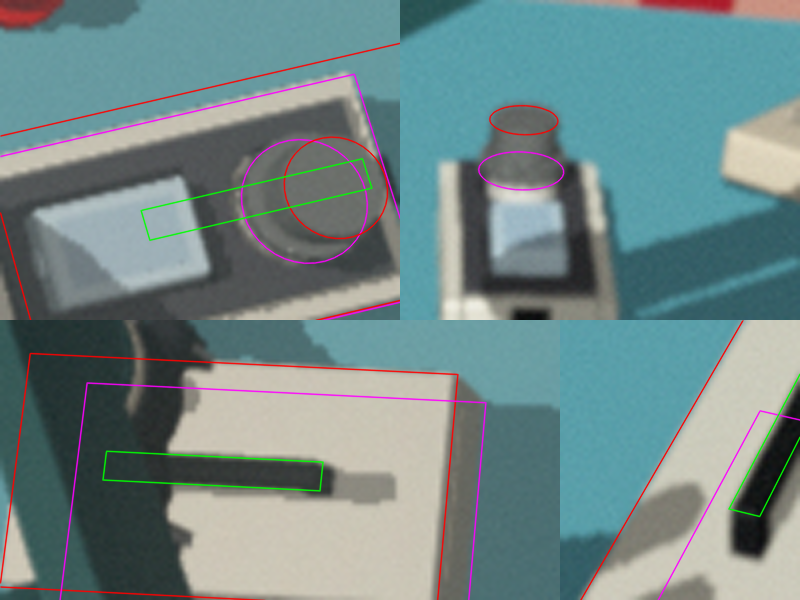

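The cap sits level on the canister (side view: dome (523,120), skirt on the rim). The lid and handle match their model. Gripping the handle.

Request:
{"op": "carry_out", "data": {"steps": [{"gripper": 0, "dx": 0.004, "dy": 0.002, "dz": 0.01, "turn": -0.002}, {"gripper": 0, "dx": 0.0072, "dy": 0.0042, "dz": 0.035, "turn": -0.002}, {"gripper": 0, "dx": 0.0072, "dy": 0.0042, "dz": 0.062, "turn": -0.002}, {"gripper": 0, "dx": 0.0072, "dy": 0.0042, "dz": 0.08, "turn": -0.002}, {"gripper": 0, "dx": 0.0072, "dy": 0.0042, "dz": 0.0855, "turn": -0.002}]}}

```text
time_s: 33.3
tcp_pos: [0.5211, 0.3687, 0.0953]
tcp_rot: [-0.011, 0.731, 0.683, -0.004]
ft_force: [-1.1, 0.0, 0.2]
grip_width: 0.0854
```

Request:
{"op": "carry_out", "data": {"steps": [{"gripper": 0.2, "dx": 0, "dy": 0, "dz": 0, "turn": 0}, {"gripper": 0.4, "dx": 0, "dy": 0, "dz": 0, "turn": 0}, {"gripper": 0.55, "dx": 0, "dy": 0, "dz": 0, "turn": 0}, {"gripper": 0.65, "dx": 0, "dy": 0, "dz": 0, "turn": 0}, {"gripper": 0.72, "dx": 0, "dy": 0, "dz": 0, "turn": 0}], "squeeze": 60}}

```text
time_s: 33.72
tcp_pos: [0.5221, 0.3692, 0.0966]
tcp_rot: [-0.011, 0.731, 0.683, -0.003]
ft_force: [0.6, 0.2, 0.7]
grip_width: 0.026
```

Request:
{"op": "carry_out", "data": {"steps": [{"gripper": 0.8, "dx": 0, "dy": 0, "dz": 0, "turn": 0}, {"gripper": 0.9, "dx": 0, "dy": 0, "dz": 0, "turn": 0}, {"gripper": 1, "dx": 0, "dy": 0, "dz": 0, "turn": 0}, {"gripper": 1, "dx": 0, "dy": 0, "dz": 0, "turn": 0}, {"gripper": 1, "dx": 0, "dy": 0, "dz": 0, "turn": 0}]}}

```text
time_s: 34.13
tcp_pos: [0.5215, 0.3693, 0.0975]
tcp_rot: [-0.011, 0.731, 0.683, -0.003]
ft_force: [-4.3, -1.0, 6.3]
grip_width: 0.0146
```

```bash
python3 - <<'E'
from plan import *
a=np.array([.5197,.368,.27,86.15]);b=np.array([.5046,-.371,.27,102.2])
plan((.5197,.368,.19,86.15),tuple(a),*[tuple(np.round(a+(b-a)*k/4,4)) for k in (1,2,3,4)])
E
```

```text
now t 34.13 [0.5215 0.3693 0.0975] psi 86.09 tilt [-1.17  0.7 ] w 0.0146 F [-4.3 -1.   6.3] j6 0.55
-> (0.5197, 0.368, 0.19, 86.15) d [-0.0004 -0.0037 -0.0925] turn -0.001 rows 2.2
-> (np.float64(0.5197), np.float64(0.368), np.float64(0.27), np.float64(86.15)) d [ 0.    0.   -0.08] turn -0.0 rows 1.9
-> (np.float64(0.5159), np.float64(0.1832), np.float64(0.27), np.float64(90.1625)) d [-0.1846  0.0086  0.    ] turn -0.07 rows 4.4
-> (np.float64(0.5122), np.float64(-0.0015), np.float64(0.27), np.float64(94.175)) d [-0.1847 -0.0042  0.    ] turn -0.07 rows 4.4
-> (np.float64(0.5084), np.float64(-0.1863), np.float64(0.27), np.float64(98.1875)) d [-0.184  -0.0172  0.    ] turn -0.07 rows 4.4
-> (np.float64(0.5046), np.float64(-0.371), np.float64(0.27), np.float64(102.2)) d [-0.1823 -0.0301  0.    ] turn -0.07 rows 4.4
```

Request:
{"op": "carry_out", "data": {"steps": [{"gripper": 1, "dx": 0, "dy": 0, "dz": -0.004, "turn": 0}, {"gripper": 1, "dx": 0, "dy": -0.001, "dz": -0.014, "turn": 0}, {"gripper": 1, "dx": 0, "dy": -0.002, "dz": -0.034, "turn": 0}, {"gripper": 1, "dx": 0, "dy": -0.003, "dz": -0.06, "turn": 0}, {"gripper": 1, "dx": 0, "dy": -0.0037, "dz": -0.088, "turn": 0}], "squeeze": 90}}

```text
time_s: 34.55
tcp_pos: [0.5188, 0.3679, 0.1857]
tcp_rot: [-0.012, 0.731, 0.683, -0.004]
ft_force: [1.0, -0.4, -3.1]
grip_width: 0.0142
```

Request:
{"op": "carry_out", "data": {"steps": [{"gripper": 1, "dx": 0, "dy": 0, "dz": -0.025, "turn": 0}, {"gripper": 1, "dx": 0, "dy": 0, "dz": -0.045, "turn": 0}, {"gripper": 1, "dx": 0, "dy": 0, "dz": -0.065, "turn": 0}, {"gripper": 1, "dx": 0, "dy": 0, "dz": -0.08, "turn": 0}, {"gripper": 1, "dx": 0, "dy": 0, "dz": -0.085, "turn": 0}]}}

```text
time_s: 34.97
tcp_pos: [0.5221, 0.3676, 0.2742]
tcp_rot: [-0.011, 0.731, 0.683, -0.002]
ft_force: [0.3, -0.0, -3.0]
grip_width: 0.014
```

```bash
python3 - <<'E'
from plan import *
a=np.array([.5197,.368,.27,86.15]);b=np.array([.5046,-.371,.27,102.2])
plan(*[tuple(np.round(a+(b-a)*k/5,4)) for k in (1,2,3,4,5)])
E
```

```text
now t 34.97 [0.5221 0.3676 0.2742] psi 86.09 tilt [-1.01  0.75] w 0.014 F [ 0.3 -0.  -3. ] j6 0.56
-> (np.float64(0.5167), np.float64(0.2202), np.float64(0.27), np.float64(89.36)) d [-0.1475  0.0047  0.0024] turn -0.057 rows 3.5
-> (np.float64(0.5137), np.float64(0.0724), np.float64(0.27), np.float64(92.57)) d [-0.1478 -0.0013  0.    ] turn -0.056 rows 3.5
-> (np.float64(0.5106), np.float64(-0.0754), np.float64(0.27), np.float64(95.78)) d [-0.1475 -0.0097  0.    ] turn -0.056 rows 3.5
-> (np.float64(0.5076), np.float64(-0.2232), np.float64(0.27), np.float64(98.99)) d [-0.1467 -0.0179  0.    ] turn -0.056 rows 3.5
-> (np.float64(0.5046), np.float64(-0.371), np.float64(0.27), np.float64(102.2)) d [-0.1455 -0.0261  0.    ] turn -0.056 rows 3.5
```

Request:
{"op": "carry_out", "data": {"steps": [{"gripper": 1, "dx": -0.018, "dy": 0.001, "dz": 0, "turn": -0.007}, {"gripper": 1, "dx": -0.045, "dy": 0.002, "dz": 0, "turn": -0.018}, {"gripper": 1, "dx": -0.077, "dy": 0.003, "dz": 0, "turn": -0.03}, {"gripper": 1, "dx": -0.112, "dy": 0.004, "dz": 0, "turn": -0.044}, {"gripper": 1, "dx": -0.1475, "dy": 0.0047, "dz": 0, "turn": -0.057}]}}

```text
time_s: 35.38
tcp_pos: [0.5161, 0.2189, 0.2717]
tcp_rot: [-0.011, 0.71, 0.704, -0.002]
ft_force: [0.9, -1.0, -3.0]
grip_width: 0.0145
```

Request:
{"op": "carry_out", "data": {"steps": [{"gripper": 1, "dx": -0.03, "dy": 0, "dz": 0, "turn": -0.011}, {"gripper": 1, "dx": -0.06, "dy": 0, "dz": 0, "turn": -0.022}, {"gripper": 1, "dx": -0.09, "dy": -0.001, "dz": 0, "turn": -0.034}, {"gripper": 1, "dx": -0.12, "dy": -0.001, "dz": 0, "turn": -0.045}, {"gripper": 1, "dx": -0.148, "dy": -0.001, "dz": 0, "turn": -0.056}]}}

```text
time_s: 35.8
tcp_pos: [0.5129, 0.0692, 0.2693]
tcp_rot: [-0.011, 0.69, 0.723, -0.002]
ft_force: [1.0, -0.1, -3.0]
grip_width: 0.0139
```

Request:
{"op": "carry_out", "data": {"steps": [{"gripper": 1, "dx": -0.03, "dy": -0.002, "dz": 0, "turn": -0.011}, {"gripper": 1, "dx": -0.06, "dy": -0.004, "dz": 0, "turn": -0.022}, {"gripper": 1, "dx": -0.09, "dy": -0.006, "dz": 0, "turn": -0.034}, {"gripper": 1, "dx": -0.12, "dy": -0.008, "dz": 0, "turn": -0.045}, {"gripper": 1, "dx": -0.1475, "dy": -0.01, "dz": 0, "turn": -0.056}]}}

```text
time_s: 36.22
tcp_pos: [0.5092, -0.0803, 0.2671]
tcp_rot: [-0.011, 0.67, 0.743, -0.002]
ft_force: [0.4, -0.3, -3.3]
grip_width: 0.0141
```

Request:
{"op": "carry_out", "data": {"steps": [{"gripper": 1, "dx": -0.03, "dy": -0.004, "dz": 0, "turn": -0.011}, {"gripper": 1, "dx": -0.06, "dy": -0.007, "dz": 0, "turn": -0.022}, {"gripper": 1, "dx": -0.09, "dy": -0.011, "dz": 0, "turn": -0.034}, {"gripper": 1, "dx": -0.12, "dy": -0.014, "dz": 0, "turn": -0.045}, {"gripper": 1, "dx": -0.1467, "dy": -0.018, "dz": 0, "turn": -0.056}]}}

```text
time_s: 36.63
tcp_pos: [0.506, -0.23, 0.2648]
tcp_rot: [-0.012, 0.649, 0.761, -0.002]
ft_force: [1.4, 0.1, -3.9]
grip_width: 0.0139
```

Request:
{"op": "carry_out", "data": {"steps": [{"gripper": 1, "dx": -0.032, "dy": -0.006, "dz": 0, "turn": -0.011}, {"gripper": 1, "dx": -0.065, "dy": -0.012, "dz": 0, "turn": -0.022}, {"gripper": 1, "dx": -0.098, "dy": -0.018, "dz": 0, "turn": -0.034}, {"gripper": 1, "dx": -0.123, "dy": -0.022, "dz": 0, "turn": -0.045}, {"gripper": 1, "dx": -0.136, "dy": -0.024, "dz": 0, "turn": -0.056}]}}

```text
time_s: 37.05
tcp_pos: [0.5032, -0.3717, 0.2624]
tcp_rot: [-0.011, 0.628, 0.778, -0.002]
ft_force: [1.2, -0.4, -4.1]
grip_width: 0.0142
```

Request:
{"op": "carry_out", "data": {"steps": [{"gripper": 1, "dx": 0, "dy": 0, "dz": 0, "turn": 0}, {"gripper": 1, "dx": 0, "dy": 0, "dz": 0, "turn": 0}, {"gripper": 1, "dx": 0, "dy": 0, "dz": 0, "turn": 0}, {"gripper": 1, "dx": 0, "dy": 0, "dz": 0, "turn": 0}, {"gripper": 1, "dx": 0, "dy": 0, "dz": 0, "turn": 0}]}}

```text
time_s: 37.47
tcp_pos: [0.5033, -0.3702, 0.2624]
tcp_rot: [-0.012, 0.627, 0.779, -0.002]
ft_force: [-0.3, -0.5, -2.5]
grip_width: 0.0143
```

```bash
python3 - <<'E'
from plan import *
from ov import *
plan((.5046,-.371,.27,102.2))
p=readout.get_state()["tcp_pos"]; z=p[2]-.0975
t,s=[camera(n)[:,:,::-1].copy() for n in ("top","side")]
L=lid(p[:2],np.radians(12.2),z)
C=carrier((.5046,-.371),np.radians(12.2))[1:3]
o=np.zeros((600,800,3),np.uint8)
o[:,:480]=view("top",t,440,140,120,150,4,L)
o[:480,480:]=view("side",s,320,50,80,120,4,L+C)
cv2.imwrite("pics/l2.png",o)
E
```

```text
now t 37.47 [ 0.5033 -0.3702  0.2624] psi 102.3 tilt [-1.19  0.64] w 0.0143 F [-0.3 -0.5 -2.5] j6 -0.95
-> (0.5046, -0.371, 0.27, 102.2) d [-0.0009  0.001  -0.0076] turn 0.0017 rows 0.2
```

View pics/l2.png

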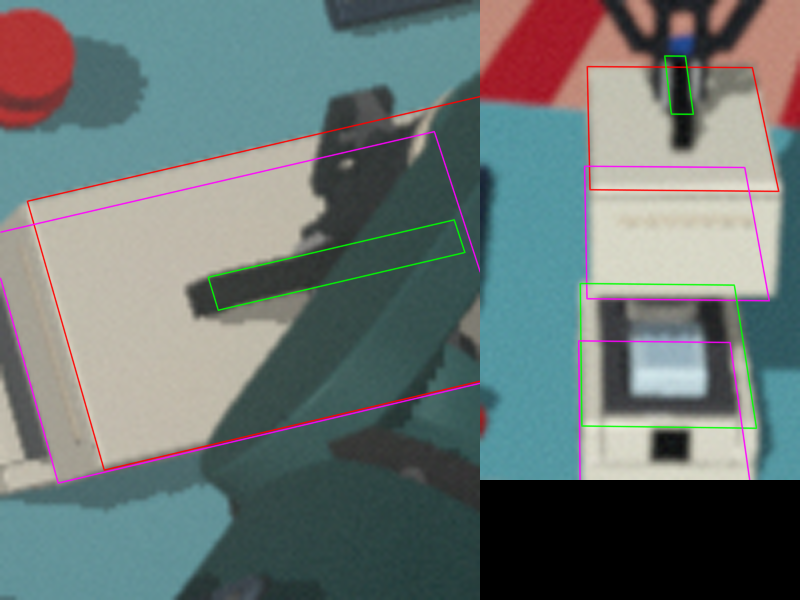

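The top view shows the lid's outline on the model, lined up with the carrier. The side view shows it about 1° tilted, which I'll offset by 1.5 mm in x. Lowering in stages.

Request:
{"op": "carry_out", "data": {"steps": [{"gripper": 1, "dx": -0.0005, "dy": 0.001, "dz": 0.012, "turn": 0.002}, {"gripper": 1, "dx": -0.0008, "dy": 0.002, "dz": 0.03, "turn": 0.002}, {"gripper": 1, "dx": -0.001, "dy": 0.003, "dz": 0.05, "turn": 0.002}, {"gripper": 1, "dx": -0.001, "dy": 0.003, "dz": 0.067, "turn": 0.002}, {"gripper": 1, "dx": -0.001, "dy": 0.003, "dz": 0.075, "turn": 0.002}]}}

```text
time_s: 37.98
tcp_pos: [0.5037, -0.3685, 0.1844]
tcp_rot: [-0.014, 0.628, 0.778, -0.002]
ft_force: [-1.0, 1.0, -3.8]
grip_width: 0.0143
```

Request:
{"op": "carry_out", "data": {"steps": [{"gripper": 1, "dx": 0, "dy": 0, "dz": 0, "turn": 0}, {"gripper": 1, "dx": 0, "dy": 0, "dz": 0, "turn": 0}, {"gripper": 1, "dx": 0, "dy": 0, "dz": 0, "turn": 0}, {"gripper": 1, "dx": 0, "dy": 0, "dz": 0, "turn": 0}, {"gripper": 1, "dx": 0, "dy": 0, "dz": 0, "turn": 0}]}}

```text
time_s: 38.4
tcp_pos: [0.5044, -0.3691, 0.1856]
tcp_rot: [-0.012, 0.628, 0.778, -0.002]
ft_force: [0.1, 0.6, -3.1]
grip_width: 0.014
```

```bash
python3 - <<'E'
from plan import *
plan((.506,-.371,.17,102.2),(.506,-.371,.1535,102.2))
E
```

```text
now t 38.4 [ 0.5044 -0.3691  0.1856] psi 102.2 tilt [-1.26  0.69] w 0.014 F [ 0.1  0.6 -3.1] j6 -0.95
-> (0.506, -0.371, 0.17, 102.2) d [-0.0024  0.0015  0.0155] turn -0.0001 rows 0.4
-> (0.506, -0.371, 0.1535, 102.2) d [0.     0.     0.0165] turn -0.0 rows 0.4
```

Request:
{"op": "carry_out", "data": {"steps": [{"gripper": 1, "dx": -0.001, "dy": 0.001, "dz": 0.001, "turn": 0}, {"gripper": 1, "dx": -0.0024, "dy": 0.0015, "dz": 0.004, "turn": 0}, {"gripper": 1, "dx": -0.0024, "dy": 0.0015, "dz": 0.007, "turn": 0}, {"gripper": 1, "dx": -0.0024, "dy": 0.0015, "dz": 0.01, "turn": 0}, {"gripper": 1, "dx": -0.0024, "dy": 0.0015, "dz": 0.012, "turn": 0}]}}

```text
time_s: 38.82
tcp_pos: [0.5058, -0.3708, 0.1728]
tcp_rot: [-0.013, 0.628, 0.778, -0.002]
ft_force: [-0.2, 0.6, -4.0]
grip_width: 0.0138
```

Request:
{"op": "carry_out", "data": {"steps": [{"gripper": 1, "dx": 0, "dy": 0, "dz": 0.002, "turn": 0}, {"gripper": 1, "dx": 0, "dy": 0, "dz": 0.004, "turn": 0}, {"gripper": 1, "dx": 0, "dy": 0, "dz": 0.006, "turn": 0}, {"gripper": 1, "dx": 0, "dy": 0, "dz": 0.008, "turn": 0}, {"gripper": 1, "dx": 0, "dy": 0, "dz": 0.009, "turn": 0}]}}

```text
time_s: 39.23
tcp_pos: [0.5055, -0.3706, 0.1635]
tcp_rot: [-0.013, 0.628, 0.778, -0.002]
ft_force: [-0.2, 1.5, -2.9]
grip_width: 0.0144
```

```bash
python3 - <<'E'
from plan import *
plan((.506,-.371,.1535,102.2))
E
```

```text
now t 39.23 [ 0.5055 -0.3706  0.1635] psi 102.2 tilt [-1.32  0.74] w 0.0144 F [-0.2  1.5 -2.9] j6 -0.95
-> (0.506, -0.371, 0.1535, 102.2) d [-0.0007  0.0006  0.01  ] turn -0.0 rows 0.2
```

Request:
{"op": "carry_out", "data": {"steps": [{"gripper": 1, "dx": -0.0005, "dy": 0.0005, "dz": 0.001, "turn": 0}, {"gripper": 1, "dx": -0.0005, "dy": 0.0005, "dz": 0.002, "turn": 0}, {"gripper": 1, "dx": -0.0005, "dy": 0.0005, "dz": 0.003, "turn": 0}, {"gripper": 1, "dx": -0.0005, "dy": 0.0005, "dz": 0.004, "turn": 0}, {"gripper": 1, "dx": -0.0005, "dy": 0.0005, "dz": 0.005, "turn": 0}]}}

```text
time_s: 39.65
tcp_pos: [0.506, -0.3709, 0.1584]
tcp_rot: [-0.013, 0.628, 0.778, -0.002]
ft_force: [-0.1, -0.3, -4.0]
grip_width: 0.0141
```

Request:
{"op": "carry_out", "data": {"steps": [{"gripper": 1, "dx": 0, "dy": 0, "dz": 0.001, "turn": 0}, {"gripper": 1, "dx": 0, "dy": 0, "dz": 0.0015, "turn": 0}, {"gripper": 1, "dx": 0, "dy": 0, "dz": 0.002, "turn": 0}, {"gripper": 1, "dx": 0, "dy": 0, "dz": 0.0025, "turn": 0}, {"gripper": 1, "dx": 0, "dy": 0, "dz": 0.003, "turn": 0}]}}

```text
time_s: 40.07
tcp_pos: [0.506, -0.3709, 0.1554]
tcp_rot: [-0.013, 0.628, 0.778, -0.002]
ft_force: [0.8, 0.5, -3.5]
grip_width: 0.0145
```

Past the insert and still free. Next, the last couple of mm.

Request:
{"op": "carry_out", "data": {"steps": [{"gripper": 1, "dx": 0, "dy": 0, "dz": 0.0005, "turn": 0}, {"gripper": 1, "dx": 0, "dy": 0, "dz": 0.001, "turn": 0}, {"gripper": 1, "dx": 0, "dy": 0, "dz": 0.0015, "turn": 0}, {"gripper": 1, "dx": 0, "dy": 0, "dz": 0.002, "turn": 0}, {"gripper": 1, "dx": 0, "dy": 0, "dz": 0.0025, "turn": 0}]}}

```text
time_s: 40.48
tcp_pos: [0.5055, -0.3705, 0.1535]
tcp_rot: [-0.013, 0.628, 0.778, -0.002]
ft_force: [-4.4, 3.8, 7.0]
grip_width: 0.0142
```

Contact at exactly the expected 0.1535. Release and retreat.

Request:
{"op": "carry_out", "data": {"steps": [{"gripper": 0.75, "dx": 0, "dy": 0, "dz": 0, "turn": 0}, {"gripper": 0.6, "dx": 0, "dy": 0, "dz": 0, "turn": 0}, {"gripper": 0.3, "dx": 0, "dy": 0, "dz": 0, "turn": 0}, {"gripper": 0, "dx": 0, "dy": 0, "dz": 0, "turn": 0}, {"gripper": 0, "dx": 0, "dy": 0, "dz": 0, "turn": 0}]}}

```text
time_s: 40.9
tcp_pos: [0.5057, -0.3708, 0.1536]
tcp_rot: [-0.013, 0.628, 0.778, -0.002]
ft_force: [-0.8, 0.5, -0.3]
grip_width: 0.0692
```

Request:
{"op": "carry_out", "data": {"steps": [{"gripper": 0, "dx": 0, "dy": 0, "dz": 0, "turn": 0}, {"gripper": 0, "dx": 0, "dy": 0, "dz": -0.02, "turn": 0}, {"gripper": 0, "dx": 0, "dy": 0, "dz": -0.05, "turn": 0}, {"gripper": 0, "dx": 0, "dy": 0, "dz": -0.085, "turn": 0}, {"gripper": 0, "dx": 0, "dy": 0, "dz": -0.11, "turn": 0}]}}

```text
time_s: 41.32
tcp_pos: [0.5088, -0.3726, 0.2661]
tcp_rot: [-0.012, 0.628, 0.778, -0.002]
ft_force: [1.8, -0.2, 0.9]
grip_width: 0.0853
```

Request:
{"op": "carry_out", "data": {"steps": [{"gripper": 0, "dx": 0.035, "dy": 0, "dz": 0, "turn": 0}, {"gripper": 0, "dx": 0.07, "dy": 0, "dz": 0, "turn": 0}, {"gripper": 0, "dx": 0.11, "dy": 0, "dz": 0, "turn": 0}, {"gripper": 0, "dx": 0.15, "dy": 0, "dz": 0, "turn": 0}, {"gripper": 0, "dx": 0.19, "dy": 0, "dz": 0, "turn": 0}]}}

```text
time_s: 41.73
tcp_pos: [0.468, -0.1855, 0.2691]
tcp_rot: [-0.012, 0.628, 0.778, -0.002]
ft_force: [0.9, 1.0, 0.3]
grip_width: 0.0855
```

Request:
{"op": "carry_out", "data": {"steps": [{"gripper": 0, "dx": 0.04, "dy": 0, "dz": 0, "turn": 0}, {"gripper": 0, "dx": 0.08, "dy": 0, "dz": 0, "turn": 0}, {"gripper": 0, "dx": 0.12, "dy": 0, "dz": 0, "turn": 0}, {"gripper": 0, "dx": 0.16, "dy": 0, "dz": 0, "turn": 0}, {"gripper": 0, "dx": 0.19, "dy": 0, "dz": 0, "turn": 0}]}}

```text
time_s: 42.15
tcp_pos: [0.4267, 0.0028, 0.2723]
tcp_rot: [-0.012, 0.628, 0.778, -0.002]
ft_force: [0.0, 0.0, 0.2]
grip_width: 0.0855
```

Request:
{"op": "carry_out", "data": {"steps": [{"gripper": 0, "dx": 0, "dy": 0, "dz": 0, "turn": 0}, {"gripper": 0, "dx": 0, "dy": 0, "dz": 0, "turn": 0}, {"gripper": 0, "dx": 0, "dy": 0, "dz": 0, "turn": 0}, {"gripper": 0, "dx": 0, "dy": 0, "dz": 0, "turn": 0}, {"gripper": 0, "dx": 0, "dy": 0, "dz": 0, "turn": 0}]}}

```text
time_s: 42.57
tcp_pos: [0.4272, 0.0017, 0.2723]
tcp_rot: [-0.012, 0.629, 0.778, -0.002]
ft_force: [-0.1, 0.0, 0.3]
grip_width: 0.0854
```

```bash
python3 - <<'E'
from plan import *
from ov import *
plan()
t,s=[camera(n)[:,:,::-1].copy() for n in ("top","side")]
L=lid((.5055,-.3705),np.radians(12.2),.056); C=carrier((.5046,-.371),np.radians(12.2))[2:3]
o=np.zeros((600,800,3),np.uint8)
o[:400,:500]=view("top",t,420,165,125,100,4,L)
o[:400,500:]=view("side",s,330,80,75,100,4,L+C)
o[400:,:320]=cv2.resize(t,(320,200)); o[400:,330:650]=cv2.resize(s,(320,200))
cv2.imwrite("pics/fin.png",o)
E
```

```text
now t 42.57 [0.4272 0.0017 0.2723] psi 102.09 tilt [-1.19  0.68] w 0.0854 F [-0.1  0.   0.3] j6 -0.38
```

View pics/fin.png

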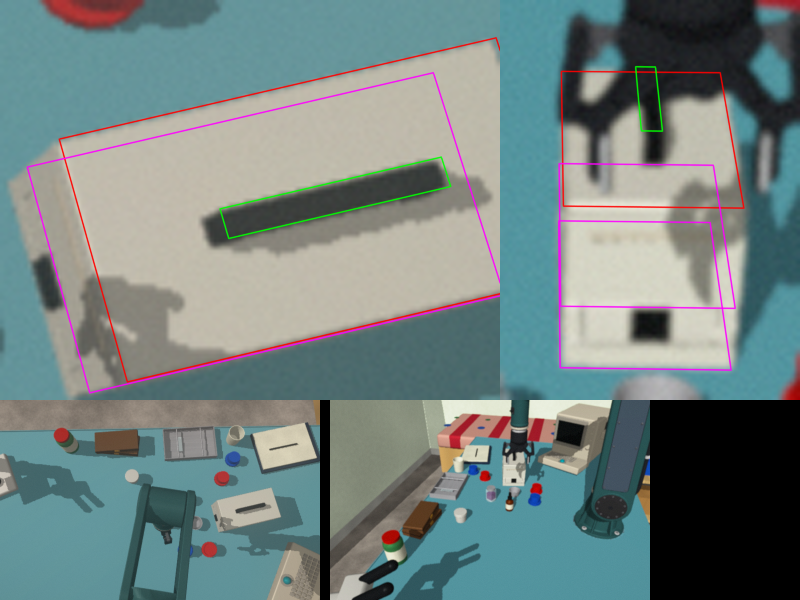

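The final view shows the lid on the seated-height outline in both cameras, its lower edge flush with the carrier sides. The pot, dropper bottle and jar are where they were. Handing in.

```bash
python3 -c "
from plant import job; print(job.job_done())"
```

```text
the job is handed in; nothing more can be done
None
```

The specimen is packed and the job is handed in at about 42.6 s of the 136 s allowed. The order was as asked: canister in its well, ice brick in the recess, specimen in the canister, grey cap on, then the lid on the carrier.

- **Seating:** Four parts touched down within about 0.2 mm of the height worked out from the given sizes: brick, specimen, cap and lid. The canister was released at its computed height without a clear contact force, and later pictures showed it seated.
- **Forces:** The highest wrist force shown at the end of a move was about 13 N.
- **Pictures:** Both cameras showed each part in place after release. The final pictures show the lid on its seated outline, with the gripper open and clear. The specimen was upright in every picture I took of it.
- **Small disagreements:**
  - The side camera put the carrier about 2–3 mm away from the top camera's position, roughly within the stated calibration.
  - The tool had drifted to about 1.3° of tilt by the end. I allowed for this by shifting the lid 1.5 mm.
- **Not checked closely:** I looked at the other bottles, pots and jars only in the small overview pictures. The pot, dropper bottle and stain jar were where they began. The arm hid some of the desk from the top camera, so I did not confirm the gallipot clearly.

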